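# Stow the module carrier from its dowel nest in the locking chassis bay

## Robot

A 6-joint arm with a two-finger parallel gripper is mounted at the origin on the work surface. World frame = base frame: x ahead of the robot, y to its left, z up, the work surface at z = 0. Lengths are in mm, angles in degrees, forces in N, time in s.
With the tool pointing down it reaches from about 350 to 850 mm from the base axis. Payload 8.1 kg.
Tool frame: the origin (TCP) lies on the centre line of the jaws, within the pads' length; the fingertips stand 8 mm ahead of it and the grasp point (between the pads) lies 11 mm behind it; x points along the fingers, z is the direction in which the jaws open and shut, and the axes are right-handed (so a half turn about x gives the same grasp; the last joint's range is limited). The gripper opens to 85 mm and grips with 20 to 120 N. Pads are 22 mm wide; open, the fingers measure 114 mm over their backs; the gripper's body (76 mm by 85 mm) begins 54 mm behind the grasp point. The pads swing forward as they close: fully open they stand 13 mm farther back than shut.
Start: joints at [58.705, 7.471, 85.268, -0, 87.261, -4.893], TCP at [266.779, 537.433, 239.292] pointing down, gripper open.
Joint ranges: [-169.43, 169.43], [-51.17, 129.36], [1.28, 143.12], [-76.62, 256.62], [0, 156.53], [-152.29, 152.29]. Speed limits (degrees/s): [136.94, 136.94, 159.86, 180, 180, 180].

## Interface

Orientations are given as [roll, pitch, yaw] about the fixed x, y, z axes, in that order (R = Rz(yaw) Ry(pitch) Rx(roll)).
In Python, from bench import r, vision, order gives the robot as it stands. The module is installed in compiled form; this text tells all that it offers.
- The arm moves only by the shell command python3 -m jog 'ROWS' [FORCE]. ROWS is JSON, a list of rows, each a list of 3 entries, a list of its own where there are three numbers: the shift along the world's x, y, z in m, then the turn, a rotation vector about the world's x, y, z in rad, then the opening, from -1 (shut) to 1 (fully open). A call has 1 to 5 rows; each row is the pose to reach, as a shift and turn from the pose commanded when the call began; what a row does not reach only later rows make up. A row lasts 1/12 s, in which the tool goes at most 41.7 mm and 7.16 degrees, less where a joint would pass 70% of its speed; a pose out of reach is approached as far as the arm can. A call with a gripper value outside its range is refused whole. The fingers move at their own pace and stop on an object; FORCE is the grip in N (left out, the last holds). Time passes only in rows, so rows that repeat a pose let the fingers close. It gives the time, the measured TCP pose, the force and the opening at its end, in the units of the state.
- r.sense(): the state, without advancing time (a new reading comes with each control period).
- vision.snapshot(name): name is "side" or "top" or "wrist"; returns the picture (420x560x3 uint8, red, green, blue); there is no depth.
- vision.camera_model(name): a dict with "fov_y" (degrees; the focal length in pixels is half the picture's height over the tangent of half this angle, whatever the lens; pixels are square), "cx", "cy" (the principal point, pixels), "world_to_cam" (4x4, takes a point from world to camera coordinates). Camera axes: x right, y down, z forward; pixel columns grow to the right and rows downward; lengths in mm; the calibration is good to about 2 mm. A picture is of the moment at which its call begins: read the wrist's pose just before it. camera_model takes no time and is no camera call; for the wrist camera it gives the pose at the moment of the call.
- order.hand_in(): hands the job in, once; it reports no verdict.
The state is a dict: "time": time; "joint_pos": joint angles; "qd": joint speeds; "joint_efforts": joint torques, N m; "tool_pos": TCP position; "tcp_rot": TCP orientation; "ft_force": force on the tool from outside, world axes, zero at the start; "wrist_torque": the same for the moment, N m; "finger_gap": finger opening in mm.
Only numpy, scipy, OpenCV 4.12 (cv2) and the standard library are available. Lean on these libraries where they do the work, as an engineer would, in place of code of your own. Each camera call takes 0.05 s, during which the arm holds its last target.

## Task

First pull the black locking knob beside the chassis bay out to its detent; then take the module carrier by its cross handle and lift it straight up off the two dowels of the nest, keeping it level so that it does not bind. Set it down gently on the bench in front of the bay's mouth, tail post outward, let go, take it again by its tail post, slide it flat between the guide rails under the chassis roof until it is fully home against the stop, and push the knob back in so that the bolt locks it. Leave the mirror mount, lens mount, reel and meter where they stand.

Things in the scene. Friction and masses are not known exactly. Their poses are not given: they have to be found in the camera images.
- carrier_mid (a point): Module carrier, loose, 0.6 to 0.86 kg: aluminium plate 160 x 120 x 8 mm with a black module box on top; 196 mm long with its tail, 58 mm high. Point over the plate's middle, half-way up, 29 mm above the underside. x runs from the tail to the leading end (plate from x = -80 to +80), y across (+-60), z up. Balances within about 5 mm of the middle.
- handle (a point): Middle of the carrier's cross handle bar, straight above the plate's middle, 51 mm above its underside. The bar is 12 mm thick (along carrier x), 14 mm high, 100 mm long (along carrier y), on a leg at each end; the module box's top is 25 mm below this point. Carrier axes.
- panel (a point): Carrier's upright front panel, 120 mm wide, 5 mm thick: this point is at the middle of its outer face, at carrier x = -80, y = 0, 30 mm above the underside; its top is 52 mm above the underside. Outside it a flat tongue 44 mm wide runs to x = -116. Carrier axes.
- post (a point): Middle of the black upright tail post that stands on the carrier's tongue, at carrier x = -104, y = 0, 40 mm above the underside. The post is 24 mm wide (along carrier y), 16 mm thick (along carrier x); its top is 18 mm above this point, the tongue's surface 32 mm below it. Carrier axes.
- nest: Nest, fixed: dark block 170 x 130 mm (x, y), flat seat 30 mm above the bench, two upright dowels. Origin on the bench at its middle. At the start the carrier lies on the seat, dowels through its holes, its middle and axes the same as the nest's.
- dowel_a (a point): Tip of the steel dowel at nest (-60, +46) mm: 10 mm thick, 26 mm tall above the seat, through an 11.4 mm hole in the carrier's plate; it stands 18 mm above the plate, so the carrier must rise 26 mm to come free.
- dowel_b (a point): Tip of the other dowel, at nest (+60, -46) mm, same size and fit.
- rack: Bench chassis, fixed: aluminium bay open toward its own -x. Origin on the bench exactly where the middle of the carrier's underside comes when it is fully home against the stop (stop wall at x = +80 mm), the carrier's axes then equal to the chassis axes (leading end inward, +x). No floor: the carrier slides on the bench.
- mouth (a point): Middle of the bay's mouth on the bench, chassis (-104, 0) mm: between the ends of two guide rails, 16 mm high, that leave a straight channel 125 mm wide from here inward; outside, the rails flare outward for 24 mm more. Chassis axes.
- roof_edge (a point): Middle of the front edge of the chassis roof, chassis (-22, 0) mm, 72 mm up (underside): 8 mm thick, 150 mm wide, it covers x = -22 to +90. On it two black power-supply boxes from x = +3 inward, up to 147 mm above the bench. Chassis axes.
- knob (a point): Middle of the grip of the black locking knob: cylinder 30 mm thick, 20 mm long, with a 35 mm rim at its outer end; axis level along chassis y, 40 mm above the bench, at chassis (-88, +113) mm with the bolt in. Drawn out along chassis +y, pushed in along -y. Its housing, 56 mm high, spans y = +72 to +92. Chassis axes.
- bolt (a joint): Travel of knob and 10 mm steel bolt. 0 = in: it reaches across the bay's side to chassis y = +46, barring the bay, or locking the carrier by passing 3 mm behind its front panel. 0.022 m = drawn out, clear of the channel. A spring detent holds it at each end; about 6 N takes it over the middle, then it goes on by itself.
- mirror_mid (a point): Mirror mount on a pedestal post, 165 mm high, foot 56 mm across, head 56 mm wide, loose; a bystander. Point on the axis half-way up.
- lens_mid (a point): Lens mount on a pedestal post, 115 mm high, foot 56 mm across, head 50 mm wide, loose; a bystander. Point on the axis half-way up.
- reel_mid (a point): Empty grey reel standing on its end, 68 mm across, 58 mm high, loose; a bystander. Point at its centre.
- meter_mid (a point): Hand-held power meter lying flat, 150 x 78 x 34 mm (x, y, z), loose; a bystander. Point at its centre.
Things that resemble listed ones, but are neither listed nor needed, are in the scene too. Leave any pink look-alike of the part that bears carrier_mid alone.

How it is judged (in metres and radians):
On the way, in this order (a step that is already met when the one before it is completed fails the run):
1. the locking knob is drawn out to its detent (value of joint bolt above 0.019 m), for 0.2 s.
2. the carrier is lifted clear of the dowels (z of carrier_mid in the frame of nest above 0.089 m and angle between carrier's own z axis and vertical below 0.1 rad), for 0.1 s.
3. the carrier is set down flat on the bench in front of the bay and let go (height (world z) of carrier_mid below 0.033 m and angle between carrier's own z axis and vertical below 0.04 rad and x of carrier_mid in the frame of rack between -0.35 and -0.08 m and y of carrier_mid in the frame of rack between -0.12 and 0.12 m and contact force between the fingers and carrier below 0.1 N and linear speed of carrier below 0.03 m/s), for 0.2 s.
4. the carrier is taken again by its tail post (contact force between the fingers and pull_post above 0.5 N), for 0.2 s.
5. the carrier is slid home against the stop (x of carrier_mid in the frame of rack above -0.005 m and value of joint bolt above 0.015 m), for 0.1 s.
At the end, for the whole second after the job is handed in: The carrier lies flat and at rest in the bay, leading end inward, within 6 mm of fully home and within 8 mm of the middle of the channel, and the bolt is in to within 3 mm behind its front panel (x of carrier_mid in the frame of rack above -0.006 m and y of carrier_mid in the frame of rack between -0.008 and 0.008 m and angle between the x axis of carrier and the x axis of rack, either way round below 0.06 rad and angle between carrier's own z axis and vertical below 0.04 rad and height (world z) of carrier_mid below 0.033 m and value of joint bolt below 0.003 m and linear speed of carrier below 0.02 m/s); the robot touches nothing.
It fails at once if the carrier is tipped more than about 7 degrees while it is still on the dowels (z of carrier_mid in the frame of nest below 0.083 m and horizontal distance between carrier_mid and nest below 0.04 m and angle between carrier's own z axis and vertical above 0.12 rad).
It fails at once if the carrier is dropped (falls freely) (contact force between anything else and carrier below 0.05 N and linear speed of carrier above 0.4 m/s).
It fails at once if the mirror mount, lens mount, empty reel, power meter: one of them is moved more than 20 mm (distance of any of mirror_mid, lens_mid, reel_mid, meter_mid from where it was at the start of the episode above 0.02 m).
It also fails if it takes over 72 s, if anything falls off the work surface, if the arm or the gripper's body presses on something with over 40 N, if the wrist force passes 120 N, or if a joint passes its speed limit or range.

## Working session

There is one attempt and no reset: what is moved stays moved. The work goes in short steps, Python scripts to look and compute and a shell command to move; the robot and the scene stay as the last step left them, time stands still between calls to the robot, and variables do not carry over. Pictures are saved under pics/ and viewed, and the job is handed in when it is done.

```bash
mkdir -p pics
python3 - <<'E'
from bench import r, vision, order
import cv2
for n in ("side","top","wrist"):
    im=vision.snapshot(n); cv2.imwrite(f"pics/{n}0.png",im[:,:,::-1])
    m=vision.camera_model(n); print(n,m["fov_y"],m["cx"],m["cy"],[k for k in m]); print(m["world_to_cam"])
print(r.sense())
E
```

```text
side 54.17835347073215 278.8928754850433 213.47447943809925 ['fov_y', 'cx', 'cy', 'world_to_cam']
[[ 9.58072874e-01 -2.86467025e-01 -5.74556025e-03 -4.59173252e+02]
 [-2.16334862e-01 -7.10080588e-01 -6.70063271e-01  2.38416608e+02]
 [ 1.87871221e-01  6.43212409e-01 -7.42281754e-01  1.13750053e+03]
 [ 0.00000000e+00  0.00000000e+00  0.00000000e+00  1.00000000e+00]]
top 57.09205465058786 279.1513780592277 202.42938280579034 ['fov_y', 'cx', 'cy', 'world_to_cam']
[[ 1.79180517e-02 -9.99670040e-01 -1.84052711e-02  8.92176085e+01]
 [-9.85171594e-01 -1.45106294e-02 -1.70957224e-01  5.00754388e+02]
 [ 1.70633743e-01  2.11955706e-02 -9.85106529e-01  9.32440310e+02]
 [ 0.00000000e+00  0.00000000e+00  0.00000000e+00  1.00000000e+00]]
wrist 70.61725920486585 276.69519429914675 211.13979484674476 ['fov_y', 'cx', 'cy', 'world_to_cam']
[[ 4.44740882e-01  8.95658280e-01 -1.33908313e-03 -5.98967423e+02]
 [ 8.61599197e-01 -4.27419442e-01  2.73787223e-01 -3.62734080e+01]
 [ 2.44647443e-01 -1.22918124e-01 -9.61789355e-01  3.77808955e+02]
 [ 0.00000000e+00  0.00000000e+00  0.00000000e+00  1.00000000e+00]]
{'time': 0.15, 'joint_pos': array([ 5.87063258e+01,  7.50636565e+00,  8.53159336e+01,  7.68889201e-04,
        8.72604432e+01, -4.89531804e+00]), 'qd': array([-0.03651398, -0.10854673, -0.25790832,  0.04779606,  0.00596803,
       -0.00191111]), 'joint_efforts': array([ 1.43032526e-04, -5.70059824e+01, -5.01159632e+01, -2.02718647e-04,
        9.45892622e-03,  8.91400327e-05]), 'tool_pos': array([266.54814484, 537.08352268, 238.46344928]), 'tcp_rot': array([ 174.57291856,   89.91725396, -121.82547491]), 'ft_force': array([ 0.04225721, -0.82193173, -0.76415804]), 'wrist_torque': array([ 0.00779476,  0.04778428, -0.01041124]), 'finger_gap': 85.56044877861272}
```

View pics/side0.png

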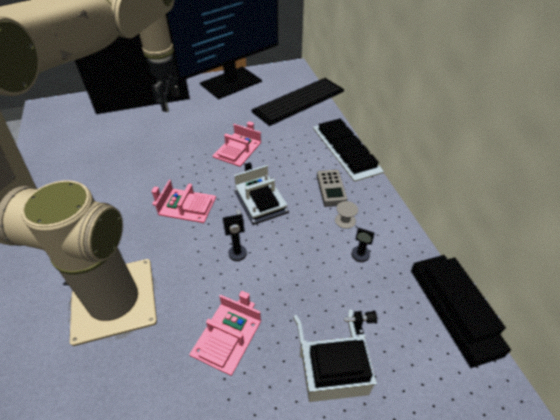

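View pics/top0.png

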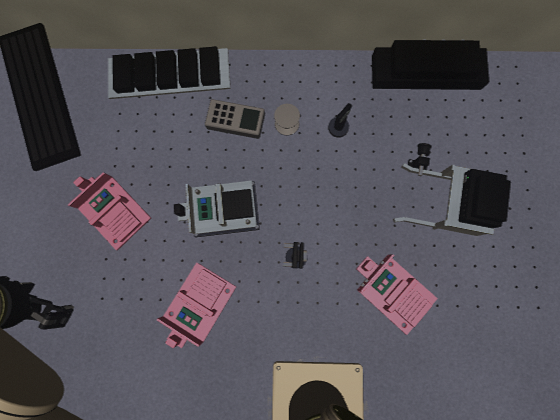

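View pics/wrist0.png

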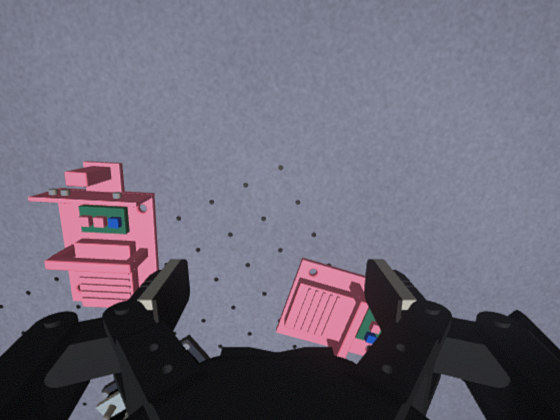

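The top view shows the real carrier at about (222,208) with its post at (180,210), the bay at (478,200) opening left with rail tips at (405,166) and (398,220), and the knob at (424,152). The side view agrees. I'll enlarge both for pixel measurement.

Run:
```python
import cv2
t=cv2.imread("pics/top0.png"); s=cv2.imread("pics/side0.png")
def crop(im,x0,y0,w,h,k,n):
    c=cv2.resize(im[y0:y0+h,x0:x0+w],None,fx=k,fy=k,interpolation=cv2.INTER_CUBIC)
    c=cv2.convertScaleAbs(c,alpha=1.6,beta=15)
    for i in range(0,w,10): cv2.putText(c,str(x0+i),(i*k,8),0,0.3,(0,255,255),1); cv2.line(c,(i*k,10),(i*k,14),(0,255,255),1)
    for i in range(0,h,10): cv2.putText(c,str(y0+i),(0,i*k+4),0,0.3,(0,255,255),1)
    cv2.imwrite("pics/"+n,c)
crop(t,165,165,110,85,7,"ct.png"); crop(t,385,130,135,115,5,"rt.png")
crop(s,225,150,75,80,7,"cs.png"); crop(s,280,300,110,110,5,"rs.png")
```

```text
(no output)
```

View pics/ct.png

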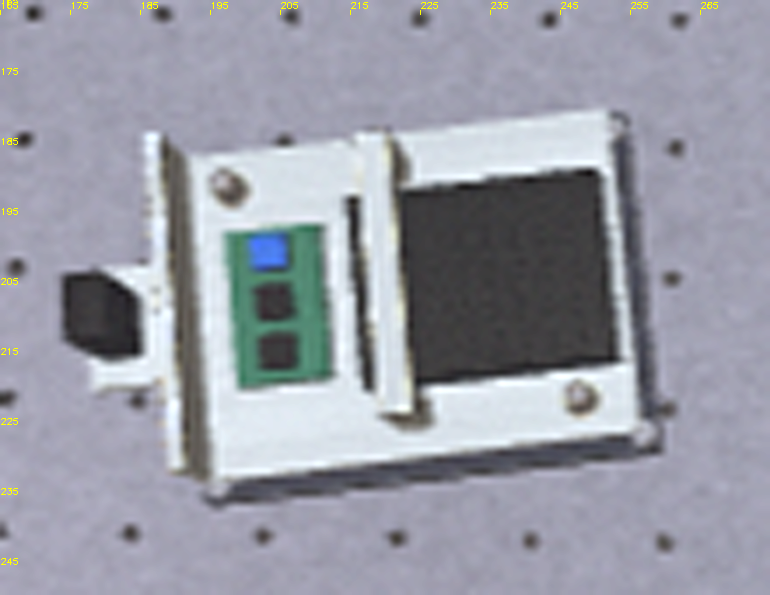

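View pics/rt.png

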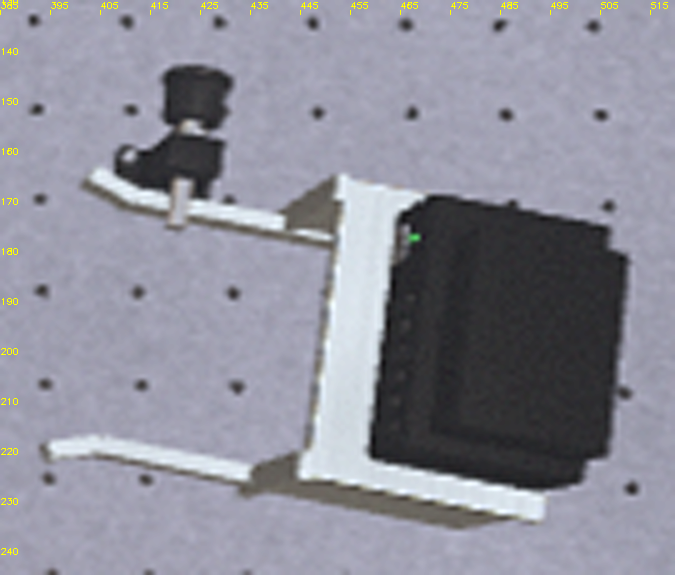

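View pics/rs.png

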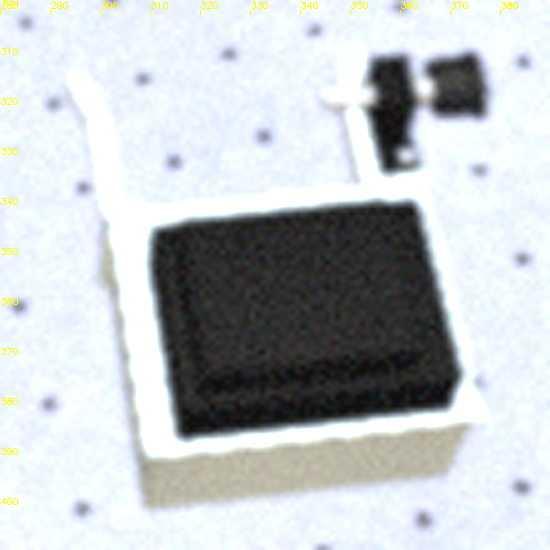

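View pics/cs.png

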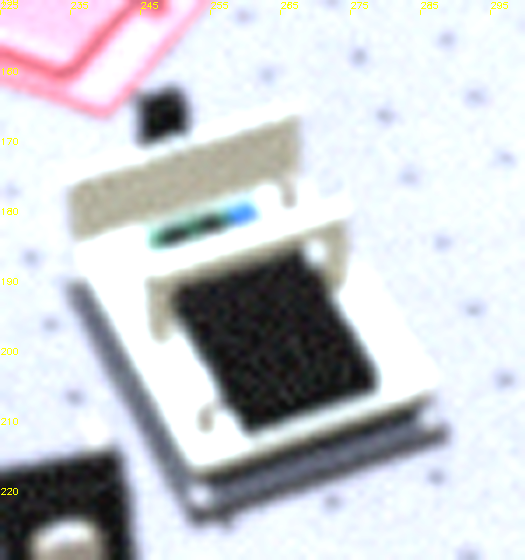

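```bash
cat > h.py <<'E'
import numpy as np
from bench import r, vision, order
from scipy.optimize import least_squares
def ray(n,u,v,z,m=None):
    m=m or vision.camera_model(n); f=210/np.tan(np.radians(m["fov_y"]/2)); W=m["world_to_cam"]
    d=W[:3,:3].T@np.array([(u-m["cx"])/f,(v-m["cy"])/f,1]); o=-W[:3,:3].T@W[:3,3]
    return o+d*(z-o[2])/d[2]
def proj(n,p,m=None):
    m=m or vision.camera_model(n); f=210/np.tan(np.radians(m["fov_y"]/2)); W=m["world_to_cam"]
    q=W[:3,:3]@np.asarray(p,float)+W[:3,3]; return np.array([m["cx"]+f*q[0]/q[2],m["cy"]+f*q[1]/q[2]])
def fit(pairs,mods={}):  # (name,u,v,localx,localy,z)
    P=[ray(a[0],a[1],a[2],a[5],mods.get(a[0]))[:2] for a in pairs]
    L=np.array([[a[3],a[4]] for a in pairs],float); P=np.array(P)
    def tf(s):
        c,q=np.cos(s[2]),np.sin(s[2]); return L@np.array([[c,q],[-q,c]])+s[:2]
    s=least_squares(lambda s:(tf(s)-P).ravel(),[*P.mean(0),-1.57],x_scale=[1,1,.01]).x
    print("pose",s[:2].round(1),"yaw",np.degrees(s[2]).round(2),"res",(P-tf(s)).round(1).tolist()); return s
E
python3 - <<'E'
from h import *
c=fit([("top",197.9,191.6,-60,46,55),("top",247.9,221.7,60,-46,55),("top",218.4,184,0,50,88),("top",221.6,224,0,-50,88),
 ("top",252.5,180.8,80,60,38),("top",256.3,226.5,80,-60,38)])
k=fit([("top",453.2,165,-22,75,80),("top",445.6,225.4,-22,-75,80),("top",494.0,231.5,90,-75,80),("top",421.1,174.8,-88,46,40)])
print(ray("top",424.4,151,40), ray("side",370.5,317,40), ray("top",403,165,16),ray("top",396,219,16))
ks=fit([("side",302.5,343,-22,-75,80),("side",309,391,90,-75,80),("side",376,383,90,75,80)])
cs=fit([("side",245,283/7+150,0,-50,88),("side",275.5,181,0,50,88),("side",254,218.5,80,-60,38),("side",287,208.5,80,60,38)])
def pt(s,x,y):
    return (s[0]+np.cos(s[2])*x-np.sin(s[2])*y, s[1]+np.sin(s[2])*x+np.cos(s[2])*y)
print("knob",pt(k,-88,113))
E
```

```text
pose [485.8 239.2] yaw -82.65 res [[-1.7, -2.0], [-0.2, 0.0], [-0.3, -0.1], [0.9, 0.6], [0.2, -0.4], [1.3, 1.8]]
pose [ 516.1 -339.3] yaw -99.63 res [[-1.2, 1.1], [-2.7, 2.7], [3.2, -0.3], [0.7, -3.6]]
[ 640.15084736 -275.05916001   40.        ] [ 643.50095866 -272.18517037   40.        ] [ 608.81644143 -226.12692726   16.        ] [ 465.29214217 -203.00718518   16.        ]
pose [ 515.  -338.2] yaw -100.47 res [[1.3, -1.9], [-0.3, 0.5], [-1.0, 1.4]]
pose [487.3 228.8] yaw -83.48 res [[-2.9, -0.3], [2.0, 1.6], [4.3, 0.9], [-3.4, -2.2]]
knob (np.float64(642.2370656389772), np.float64(-271.4414952987303))
```

```bash
cat >> h.py <<'E'
from scipy.spatial.transform import Rotation as R
def tool():
    s=r.sense(); M=R.from_euler('xyz',s["tcp_rot"],degrees=True).as_matrix(); return s,M
def jaw_to(yaw_deg):
    """rotvec (world) turning tool to point down with jaws along +-yaw; both options"""
    s,M=tool(); a=np.radians(yaw_deg)
    for sg in (1,-1):
        z=sg*np.array([np.cos(a),np.sin(a),0]); x=np.array([0,0,-1.]); T=np.c_[x,np.cross(z,x),z]
        print("rotvec",R.from_matrix(T@M.T).as_rotvec().round(4))
    return s
def report():
    s,M=tool(); print("t",s["time"],"tcp",s["tool_pos"].round(1),"x",M[:,0].round(3),"jaw yaw",np.degrees(np.arctan2(M[1,2],M[0,2])).round(2),"j",s["joint_pos"].round(0),"F",s["ft_force"].round(1),"gap",s["finger_gap"].round(1))
E
python3 - <<'E'
from h import *
report(); jaw_to(-99.8); jaw_to(-82.65)
for n,u,v,z in [("lens",339,130,5),("mirror foot",293,256,5),("reel",287,120,58),("meter",235,118,34)]: print(n,ray("top",u,v,z).round(0))
for n,u,v in [("lens",361,255),("mirror",238,254),("reel",345,222)]: print(n,ray("side",u,v,5).round(0))
E
```

```text
Traceback (most recent call last):
  File "h.py", line 29, in report
    s,M=tool(); print("t",s["time"],"tcp",s["tool_pos"].round(1),"x",M[:,0].round(3),"jaw yaw",np.degrees(np.arctan2(M[1,2],M[0,2])).round(2),"j",s["joint_pos"].round(0),"F",s["ft_force"].round(1),"gap",s["finger_gap"].round(1))
                                                                                                                                                                                                           ^^^^^^^^^^^^^^^^^^^^^
AttributeError: 'float' object has no attribute 'round'
```

```bash
sed -i 's/s\["finger_gap"\].round(1)/round(s["finger_gap"],1)/' h.py
python3 - <<'E'
from h import *
report(); jaw_to(-99.8); jaw_to(-82.65)
for n,u,v,z in [("lens",339,130,5),("mirror foot",293,256,5),("reel",287,120,58),("meter",235,118,34)]: print(n,ray("top",u,v,z).round(0))
for n,u,v in [("lens",361,255),("mirror",238,254),("reel",345,222)]: print(n,ray("side",u,v,5).round(0))
E
```

```text
t 0.15 tcp [266.5 537.1 238.5] x [-0.001 -0.001 -1.   ] jaw yaw 63.6 j [59.  8. 85.  0. 87. -5.] F [ 0.  -0.8 -0.8] gap 85.6
rotvec [-8.0000e-04 -1.9000e-03 -2.8519e+00]
rotvec [ 0.0013 -0.0006  0.2897]
rotvec [-5.0000e-04 -1.9000e-03 -2.5526e+00]
rotvec [ 1.40e-03 -4.00e-04  5.89e-01]
lens [708. -61.   5.]
mirror foot [367.  60.   5.]
reel [714.  81.  58.]
meter [727. 219.  34.]
lens [717. -62.   5.]
mirror [365.  48.   5.]
reel [722.  73.   5.]
```

```bash
python3 -m jog '[[[0.375,-0.809,0],[0.0013,0,0.29],1],[[0.375,-0.809,0],[0.0013,0,0.29],1],[[0.375,-0.809,0],[0.0013,0,0.29],1],[[0.375,-0.809,0],[0.0013,0,0.29],1],[[0.375,-0.809,0],[0.0013,0,0.29],1]]' 40; python3 -c "
from h import *
report()"
```

```text
time: 0.57
tool_pos: [353.7, 348.6, 238.9]
tcp_rot: [36.2, 89.9, 116.5]
ft_force: [1.1, 0.1, 0.3]
finger_gap: 85.1
t 0.5667 tcp [353.7 348.6 238.9] x [-0.     0.001 -1.   ] jaw yaw 80.28 j [ 39.  -9. 101.   0.  87. -42.] F [1.1 0.1 0.3] gap 85.1
```

```bash
python3 -m jog '[[[0.288,-0.621,0],[0,0,0],1],[[0.288,-0.621,0],[0,0,0],1],[[0.288,-0.621,0],[0,0,0],1],[[0.288,-0.621,0],[0,0,0],1],[[0.288,-0.621,0],[0,0,0],1]]'; python3 -c "
from h import *
report()"
```

```text
time: 0.98
tool_pos: [441.5, 159.4, 239.3]
tcp_rot: [8.5, 89.9, 88.7]
ft_force: [0.5, 0.3, -0.1]
finger_gap: 85.1
t 0.9833 tcp [441.5 159.4 239.3] x [ 0.     0.001 -1.   ] jaw yaw 80.23 j [ 14. -13. 105.   0.  88. -67.] F [ 0.5  0.3 -0.1] gap 85.1
```

```bash
python3 -m jog '[[[0.2,-0.432,0],[0,0,0],1],[[0.2,-0.432,0],[0,0,0],1],[[0.2,-0.432,0],[0,0,0],1],[[0.2,-0.432,0],[0,0,0],1],[[0.2,-0.432,0],[0,0,0],1]]'; python3 -c "
from h import *
report()"
```

```text
time: 1.4
tool_pos: [529.1, -29.9, 239.2]
tcp_rot: [17.3, 89.9, 97.5]
ft_force: [0.1, 0.4, -0.2]
finger_gap: 85.5
t 1.4 tcp [529.1 -29.9 239.2] x [-0.     0.001 -1.   ] jaw yaw 80.2 j [ -9.  -3.  96.   0.  87. -89.] F [ 0.1  0.4 -0.2] gap 85.5
```

```bash
python3 -m jog '[[[0.112,-0.243,-0.02],[0,0,0],1],[[0.112,-0.243,-0.02],[0,0,0],1],[[0.112,-0.243,-0.02],[0,0,0],1],[[0.112,-0.243,-0.02],[0,0,0],1],[[0.112,-0.243,-0.02],[0,0,0],1]]'; python3 -c "
from h import *
report()"
```

```text
time: 1.82
tool_pos: [616.0, -218.4, 223.1]
tcp_rot: [33.6, 89.9, 113.8]
ft_force: [0.6, 1.1, -0.2]
finger_gap: 85.6
t 1.8167 tcp [ 616.  -218.4  223.1] x [-0.001  0.002 -1.   ] jaw yaw 80.2 j [ -24.   16.   77.    0.   87. -104.] F [ 0.6  1.1 -0.2] gap 85.6
```

```bash
python3 -m jog '[[[0.025,-0.053,-0.02],[0,0,0],1],[[0.025,-0.053,-0.02],[0,0,0],1],[[0.025,-0.053,-0.02],[0,0,0],1]]'
python3 - <<'E'
from h import *
import cv2
report(); m=vision.camera_model("wrist"); im=vision.snapshot("wrist")
for p,c in [((642,-271.4,40),(0,0,255))]: print(proj("wrist",p,m))
cv2.imwrite("pics/w1.png",im[:,:,::-1]); np.save("w1.npy",np.array([m["world_to_cam"]]))
E
```

```text
time: 2.07
tool_pos: [639.8, -273.4, 199.7]
tcp_rot: [72.6, 89.7, 152.6]
ft_force: [0.2, -0.8, -0.2]
finger_gap: 85.6
t 2.0667 tcp [ 639.8 -273.4  199.7] x [-0.004  0.002 -1.   ] jaw yaw 79.99 j [ -27.   24.   70.    0.   86. -107.] F [ 0.2 -0.8 -0.2] gap 85.6
[279.28109567 199.31121172]
```

View pics/w1.png

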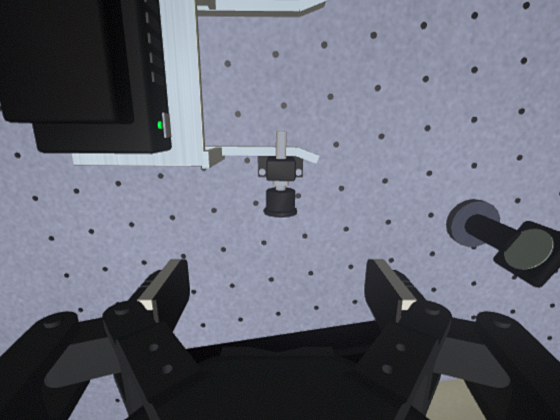

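Run:
```python
from h import *
import cv2
im=cv2.imread("pics/w1.png")
c=cv2.resize(im[0:230,180:340],None,fx=3.4,fy=3.4,interpolation=cv2.INTER_CUBIC); c=cv2.convertScaleAbs(c,alpha=1.6,beta=15)[:595]
for i in range(0,160,20): cv2.putText(c,str(180+i),(int(i*3.4),8),0,.3,(0,0,255))
for i in range(0,170,20): cv2.putText(c,str(i),(0,int(i*3.4)+4),0,.3,(0,0,255))
c2=cv2.resize(im[115:230,230:340],None,fx=5,fy=5,interpolation=cv2.INTER_CUBIC); c2=cv2.convertScaleAbs(c2,alpha=1.8,beta=15)
cv2.imwrite("pics/w1b.png",c2)
m=vision.camera_model("wrist")
print(ray("wrist",281,131,43,m),ray("wrist",281,214,40,m),ray("wrist",281,202,50,m))
```

```text
[ 576.13560498 -256.0474998    43.        ] [ 658.05428936 -270.03780584   40.        ] [ 642.96162719 -267.61945769   50.        ]
```

View pics/w1b.png

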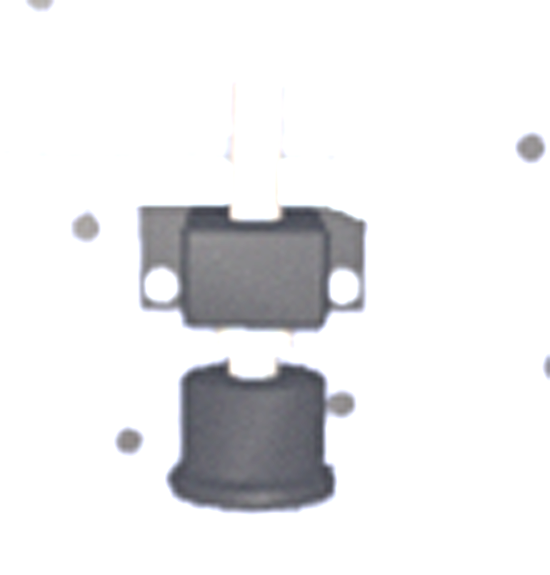

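```bash
python3 -m jog '[[[0,0.004,-0.04],[0,0.003,0.003],1],[[0,0.004,-0.08],[0,0.003,0.003],1],[[0,0.004,-0.12],[0,0.003,0.003],1],[[0,0.004,-0.14],[0,0.003,0.003],1],[[0,0.004,-0.14],[0,0.003,0.003],1]]'
python3 - <<'E'
from h import *
import cv2
report(); m=vision.camera_model("wrist"); im=vision.snapshot("wrist")
cv2.imwrite("pics/w2.png",im[:,:,::-1])
E
```

```text
time: 2.53
tool_pos: [636.3, -261.8, 56.7]
tcp_rot: [72.9, 89.1, 153.3]
ft_force: [-0.3, 0.6, -0.3]
finger_gap: 85.3
t 2.5333 tcp [ 636.3 -261.8   56.7] x [-0.013  0.007 -1.   ] jaw yaw 80.45 j [ -27.   30.   78.    0.   73. -107.] F [-0.3  0.6 -0.3] gap 85.3
```

View pics/w2.png

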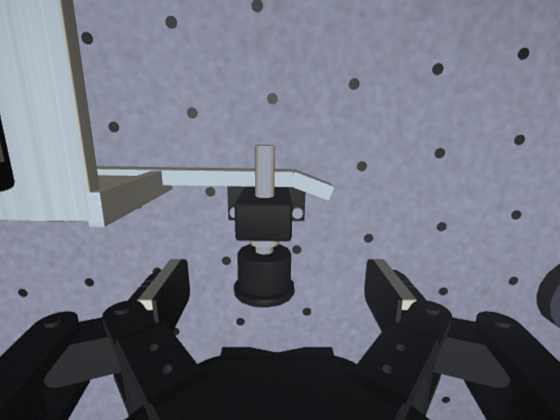

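```bash
python3 -m jog '[[[0.003,-0.006,0],[0.0,0,0],1],[[0.003,-0.006,0],[0,0,0],1]]'
python3 - <<'E'
from h import *
import cv2
report(); jaw_to(80.2); m=vision.camera_model("wrist"); im=vision.snapshot("wrist")
cv2.imwrite("pics/w3.png",im[:,:,::-1])
print(ray("wrist",264,146,43,m))
E
```

```text
time: 2.75
tool_pos: [646.2, -272.9, 67.9]
tcp_rot: [-120.8, 89.8, -40.4]
ft_force: [0.3, -1.0, 0.1]
finger_gap: 85.2
t 2.75 tcp [ 646.2 -272.9   67.9] x [ 0.002 -0.002 -1.   ] jaw yaw 80.4 j [ -27.   30.   76.   -0.   74. -107.] F [ 0.3 -1.   0.1] gap 85.2
rotvec [ 0.0017  0.002  -0.0035]
rotvec [-3.2000e-03  2.7000e-03  3.1381e+00]
[ 587.02110895 -270.29100858   43.        ]
```

View pics/w3.png

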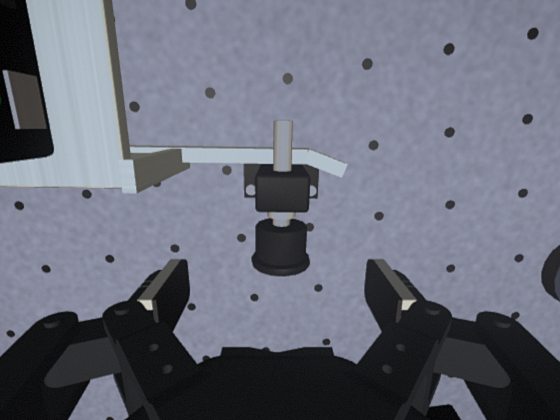

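```bash
python3 -m jog '[[[0,0,0],[0.0,0,0],1],[[0,0,0],[0,0,0],1],[[0,0,0],[0,0,0],1]]'
python3 - <<'E'
from h import *
import cv2
report(); jaw_to(80.2); m=vision.camera_model("wrist"); im=vision.snapshot("wrist")
report()
cv2.imwrite("pics/w4.png",im[:,:,::-1])
print(proj("wrist",(642,-269.5,40),m))
E
```

```text
time: 3.05
tool_pos: [644.3, -271.7, 65.1]
tcp_rot: [81.3, 89.9, 161.7]
ft_force: [0.3, -0.7, 0.8]
finger_gap: 85.8
t 3.05 tcp [ 644.3 -271.7   65.1] x [-0.002  0.001 -1.   ] jaw yaw 80.38 j [ -27.   30.   76.   -0.   74. -107.] F [ 0.3 -0.7  0.8] gap 85.8
rotvec [-0.0005 -0.0016 -0.0032]
rotvec [ 2.5000e-03 -8.0000e-04  3.1384e+00]
t 3.1 tcp [ 644.  -271.5   64.6] x [-0.002  0.001 -1.   ] jaw yaw 80.38 j [ -27.   30.   76.   -0.   74. -107.] F [-0.2  0.  -0.4] gap 85.3
[280.79999957 245.63582593]
```

View pics/w4.png

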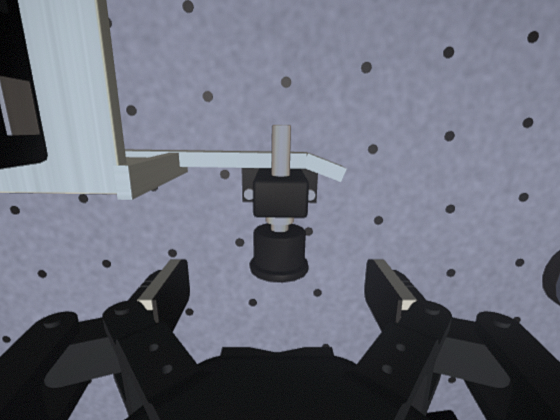

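```bash
python3 -m jog '[[[-0.004,0.001,-0.015],[0,0,0],1],[[-0.004,0.001,-0.03],[0,0,0],1],[[-0.004,0.001,-0.032],[0,0,0],1],[[-0.004,0.001,-0.032],[0,0,0],1],[[-0.004,0.001,-0.032],[0,0,0],1]]'
python3 - <<'E'
from h import *
import cv2
report(); m=vision.camera_model("wrist"); im=vision.snapshot("wrist")
report()
cv2.imwrite("pics/w5.png",im[:,:,::-1])
E
```

```text
time: 3.52
tool_pos: [639.4, -270.2, 31.3]
tcp_rot: [76.7, 89.7, 157.0]
ft_force: [0.3, 0.8, 0.2]
finger_gap: 85.7
t 3.5167 tcp [ 639.4 -270.2   31.3] x [-0.004  0.002 -1.   ] jaw yaw 80.39 j [ -27.   32.   78.   -0.   71. -108.] F [0.3 0.8 0.2] gap 85.7
t 3.5667 tcp [ 640.  -270.5   32. ] x [-0.003  0.001 -1.   ] jaw yaw 80.39 j [ -27.   32.   78.   -0.   71. -108.] F [-0.4 -0.3  0.5] gap 85.6
```

View pics/w5.png

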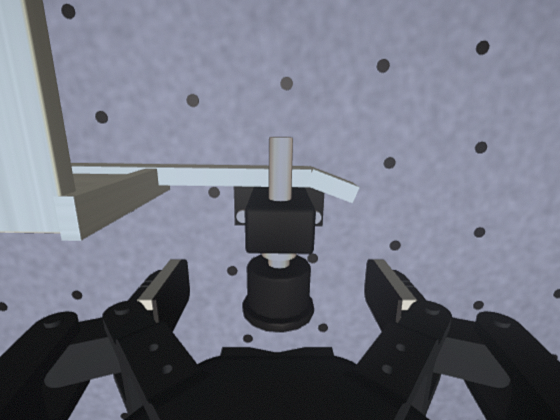

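The knob (278,290) stands between the open pads (188 and 366 columns) and centred on them. I'll close on it.

```bash
python3 -m jog '[[[0,0,0],[0,0,0],-0.4],[[0,0,0],[0,0,0],-0.7],[[0,0,0],[0,0,0],-1],[[0,0,0],[0,0,0],-1],[[0,0,0],[0,0,0],-1]]' 45;python3 -m jog '[[[0,0,0],[0,0,0],-1],[[0,0,0],[0,0,0],-1],[[0,0,0],[0,0,0],-1],[[0,0,0],[0,0,0],-1]]'
python3 - <<'E'
from h import *
report()
E
```

```text
time: 3.98
tool_pos: [640.0, -269.6, 32.4]
tcp_rot: [56.3, 89.8, 136.7]
ft_force: [-5.4, -1.2, 7.8]
finger_gap: 28.7
time: 4.32
tool_pos: [639.9, -269.7, 32.4]
tcp_rot: [60.8, 89.8, 141.2]
ft_force: [-1.8, 4.9, 5.5]
finger_gap: 28.9
t 4.3167 tcp [ 639.9 -269.7   32.4] x [-0.003  0.002 -1.   ] jaw yaw 80.37 j [ -27.   32.   78.    0.   71. -107.] F [-1.8  4.9  5.5] gap 28.9
```

```bash
python3 -m jog '[[[0.006,-0.001,0],[0,0,0],-1],[[0.012,-0.002,0],[0,0,0],-1],[[0.017,-0.003,0],[0,0,0],-1],[[0.0225,-0.0038,0],[0,0,0],-1],[[0.0225,-0.0038,0],[0,0,0],-1]]';python3 -m jog '[[[0,0,0],[0,0,0],-1],[[0,0,0],[0,0,0],-1],[[0,0,0],[0,0,0],-1]]'
python3 - <<'E'
from h import *
import cv2
report(); im=vision.snapshot("wrist")
cv2.imwrite("pics/w6.png",im[:,:,::-1])
E
```

```text
time: 4.73
tool_pos: [661.7, -273.7, 32.4]
tcp_rot: [76.5, 89.6, 156.9]
ft_force: [-8.3, 6.4, 10.6]
finger_gap: 28.6
time: 4.98
tool_pos: [661.7, -273.6, 32.4]
tcp_rot: [74.1, 89.7, 154.5]
ft_force: [-7.1, 6.1, 9.6]
finger_gap: 28.5
t 4.9833 tcp [ 661.7 -273.6   32.4] x [-0.005  0.002 -1.   ] jaw yaw 80.38 j [ -27.   35.   74.   -0.   72. -107.] F [-7.1  6.1  9.6] gap 28.5
```

View pics/w6.png

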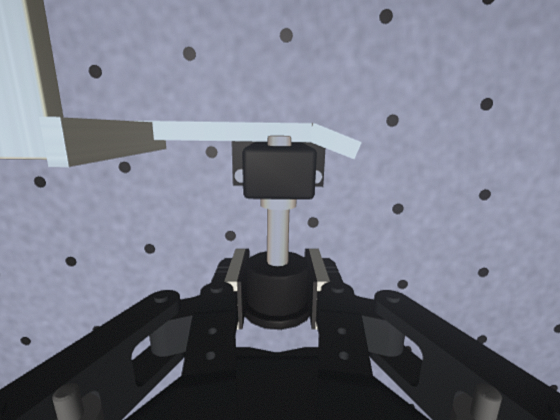

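The picture shows the bolt tip at (279,139), drawn back to the rail, and the tool moved 22 mm. I'll release and rise.

```bash
python3 -m jog '[[[0,0,0],[0,0,0],1],[[0,0,0],[0,0,0],1],[[0,0,0],[0,0,0],1],[[0,0,0],[0,0,0],1],[[0,0,0],[0,0,0],1]]';python3 -m jog '[[[0,0,0.02],[0,0,0],1],[[0,0,0.06],[0,0,0],1],[[0,0,0.1],[0,0,0],1],[[0,0,0.14],[0,0,0],1],[[-0.02,0.02,0.17],[0,0,0],1]]'
python3 - <<'E'
from h import *
import cv2
report(); m=vision.camera_model("wrist"); im=vision.snapshot("wrist")
cv2.imwrite("pics/w7.png",im[:,:,::-1])
cv2.imwrite("pics/t7.png",vision.snapshot("top")[130:245,385:520,::-1].repeat(4,0).repeat(4,1))
E
```

```text
time: 5.45
tool_pos: [662.3, -274.5, 31.7]
tcp_rot: [82.2, 89.8, 162.6]
ft_force: [-0.0, -0.1, -0.3]
finger_gap: 85.5
time: 5.87
tool_pos: [644.3, -257.3, 205.3]
tcp_rot: [-138.7, 89.9, -58.4]
ft_force: [2.4, -0.8, 1.1]
finger_gap: 85.4
t 5.8667 tcp [ 644.3 -257.3  205.3] x [ 0.001 -0.002 -1.   ] jaw yaw 80.28 j [ -26.   23.   71.   -0.   86. -106.] F [ 2.4 -0.8  1.1] gap 85.4
```

View pics/w7.png

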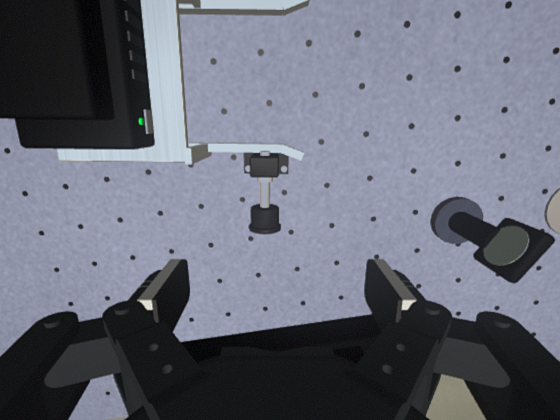

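```bash
python3 -m jog '[[[-0.035,0.02,0.01],[0,0,0],1],[[-0.06,0.045,0.02],[0,0,0],1],[[-0.06,0.06,0.03],[0,0,0],1],[[-0.06,0.06,0.03],[0,0,0],1],[[-0.06,0.06,0.03],[0,0,0],1]]'
python3 - <<'E'
from h import *
import cv2
report(); m=vision.camera_model("wrist"); im=vision.snapshot("wrist")
np.save("m8.npy",m["world_to_cam"])
cv2.imwrite("pics/w8.png",im[:,:,::-1]); 
c=cv2.resize(im[0:270,0:380,::-1],None,fx=2.1,fy=2.1,interpolation=cv2.INTER_CUBIC); cv2.imwrite("pics/w8b.png",c)
E
```

```text
time: 6.38
tool_pos: [583.1, -194.0, 233.1]
tcp_rot: [111.9, 90.0, -167.7]
ft_force: [0.3, 0.0, 0.1]
finger_gap: 85.3
t 6.3833 tcp [ 583.1 -194.   233.1] x [-0.001 -0.    -1.   ] jaw yaw 80.46 j [ -23.   10.   83.   -0.   87. -104.] F [0.3 0.  0.1] gap 85.3
```

View pics/w8b.png

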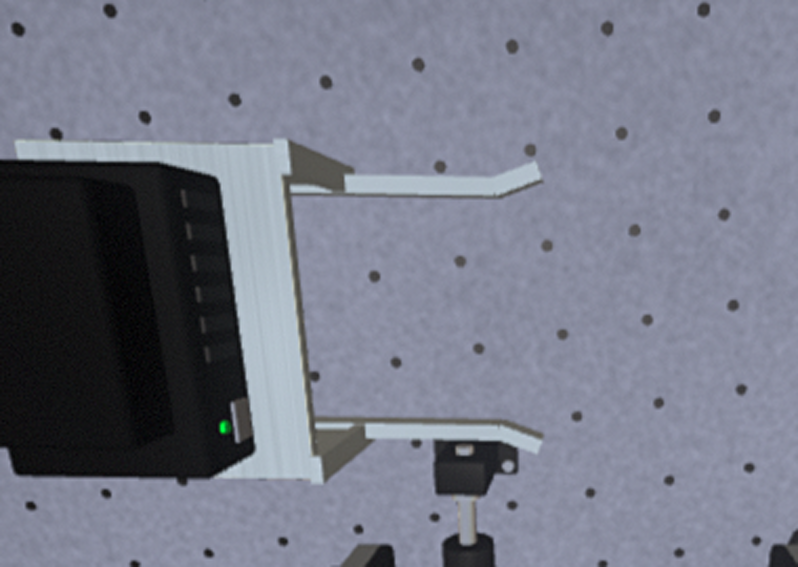

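Run:
```python
from h import *
m=vision.camera_model("wrist"); m=dict(m); m["world_to_cam"]=np.load("m8.npy")
q=lambda u,v,z:ray("wrist",u/2.1,v/2.1,z,m)
A,B=q(345,192.5,16),q(499,194,16); C,D=q(370,425,16),q(501,424,16)
for P,Q in ((A,B),(C,D)): print(P.round(1),Q.round(1),np.degrees(np.arctan2(*(P-Q)[1::-1])).round(2))
print("bend line",np.degrees(np.arctan2(*(D-B)[1::-1])).round(2),np.linalg.norm(D-B))
for y in (-99.0,-99.7,-100.4):
  a=np.radians(y); ex=np.array([np.cos(a),np.sin(a)]); print(y,(B+D)[:2]/2+104*ex)
```

```text
[ 458.  -299.5   16. ] [ 472.1 -219.7   16. ] -100.07
[ 582.6 -319.    16. ] [ 594.6 -243.7   16. ] -99.1
bend line -11.08 124.82433596792016
-99.0 [ 517.13008734 -334.44713585]
-99.7 [ 515.87637623 -334.24070921]
-100.4 [ 514.6252806  -334.01898139]
```

```bash
python3 -m jog '[[[-0.0965,0.429,0],[0,0,0.29],1],[[-0.0965,0.429,0],[0,0,0.29],1],[[-0.0965,0.429,0],[0,0,0.29],1],[[-0.0965,0.429,0],[0,0,0.29],1],[[-0.0965,0.429,0],[0,0,0.29],1]]'; python3 -c "
from h import *
report()"
```

```text
time: 6.85
tool_pos: [536.6, 9.7, 231.4]
tcp_rot: [82.5, 89.8, 179.4]
ft_force: [1.5, 1.1, -0.1]
finger_gap: 85.6
t 6.85 tcp [536.6   9.7 231.4] x [-0.003  0.    -1.   ] jaw yaw 96.94 j [  -4.   -2.   96.   -0.   86. -101.] F [ 1.5  1.1 -0.1] gap 85.6
```

```bash
python3 -m jog '[[[-0.048,0.225,0.01],[0,0,0],1],[[-0.048,0.225,0.01],[0,0,0],1],[[-0.048,0.225,0.01],[0,0,0],1],[[-0.048,0.225,0.01],[0,0,0],1],[[-0.048,0.225,0.01],[0,0,0],1]]';python3 -m jog '[[[-0.001,0.015,-0.01],[0,0,0],1],[[-0.001,0.015,-0.01],[0,0,0],1],[[-0.001,0.015,-0.01],[0,0,0],1],[[-0.001,0.015,-0.01],[0,0,0],1]]'
python3 - <<'E'
from h import *
import cv2
report(); jaw_to(97.35); m=vision.camera_model("wrist"); im=vision.snapshot("wrist")
np.save("m9.npy",m["world_to_cam"])
cv2.imwrite("pics/w9.png",im[:,:,::-1])
print(proj("wrist",(486,238,81),m))
E
```

```text
time: 7.27
tool_pos: [493.4, 214.0, 240.8]
tcp_rot: [81.1, 89.8, 178.0]
ft_force: [1.3, -0.1, -0.6]
finger_gap: 85.2
time: 7.6
tool_pos: [492.8, 226.6, 230.5]
tcp_rot: [91.8, 89.8, -171.3]
ft_force: [-0.7, -0.6, -0.3]
finger_gap: 85.1
t 7.6 tcp [492.8 226.6 230.5] x [-0.004 -0.001 -1.   ] jaw yaw 96.97 j [ 19.  -1.  95.   0.  86. -78.] F [-0.7 -0.6 -0.3] gap 85.1
rotvec [ 0.0006 -0.0038  0.0067]
rotvec [-6.0000e-03 -9.0000e-04 -3.1349e+00]
[289.91257607 194.67052343]
```

View pics/w9.png

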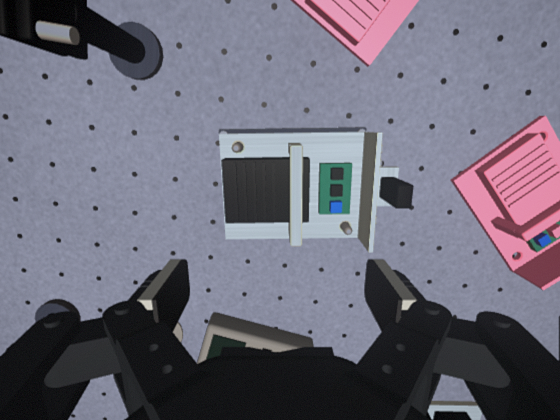

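Run:
```python
from h import *
import cv2
im=cv2.imread("pics/w9.png")
c=cv2.resize(im[115:260,205:425],None,fx=3.6,fy=3.6,interpolation=cv2.INTER_CUBIC)
for i in range(0,220,20): cv2.putText(c,str(205+i),(int(i*3.6),8),0,.3,(0,0,255))
for i in range(0,145,20): cv2.putText(c,str(115+i),(0,int(i*3.6)+4),0,.3,(0,0,255))
cv2.imwrite("pics/w9b.png",c)
```

```text
(no output)
```

View pics/w9b.png

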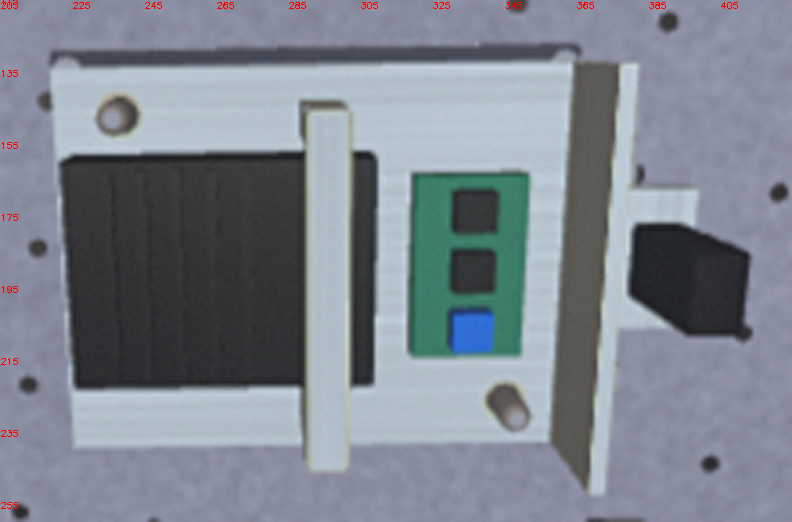

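Run:
```python
from h import *
m=dict(vision.camera_model("wrist")); m["world_to_cam"]=np.load("m9.npy")
M={"wrist":m}
P=[("wrist",296.2,145,0,-50,88),("wrist",295.8,245.8,0,50,88),("wrist",236.7,147.4,60,-46,56),("wrist",347.8,230.6,-60,46,56),("wrist",225.4,239.3,80,60,38),("wrist",219.4,133,80,-60,38)]
fit(P,M); fit(P[:2],M)
T=[("top",197.9,191.6,-60,46,55),("top",247.9,221.7,60,-46,55),("top",218.4,184,0,50,88),("top",221.6,224,0,-50,88)]
fit(P+T,M)
```

```text
pose [486.8 244.1] yaw -82.4 res [[0.6, -0.4], [-0.6, -0.3], [-0.1, 0.9], [-0.6, -1.1], [0.8, 0.2], [-0.2, 0.7]]
pose [486.8 243.7] yaw -82.25 res [[0.6, 0.1], [-0.6, -0.1]]
pose [486.2 242. ] yaw -82.34 res [[1.2, 1.7], [-0.0, 1.7], [0.4, 3.0], [-0.0, 1.0], [1.3, 2.3], [0.3, 2.9], [-1.8, -5.0], [-1.0, -2.5], [-0.7, -3.1], [0.4, -1.9]]
```

```bash
python3 -m jog '[[[-0.006,0.014,-0.04],[0,-0.002,0.01],1],[[-0.006,0.014,-0.08],[0,-0.002,0.01],1],[[-0.006,0.014,-0.1],[0,-0.002,0.01],1],[[-0.006,0.014,-0.1],[0,-0.002,0.01],1],[[-0.006,0.014,-0.1],[0,-0.002,0.01],1]]'; python3 -m jog '[[[0,0,0],[0,0,0],1],[[0,0,0],[0,0,0],1],[[0,0,0],[0,0,0],1]]'
python3 - <<'E'
from h import *
import cv2
report(); jaw_to(97.65); m=vision.camera_model("wrist"); im=vision.snapshot("wrist")
np.save("m10.npy",m["world_to_cam"]);report()
cv2.imwrite("pics/w10.png",im[:,:,::-1])
print(proj("wrist",(486,241.5,88),m))
E
```

```text
time: 8.07
tool_pos: [486.0, 240.1, 130.3]
tcp_rot: [95.1, 89.8, -167.5]
ft_force: [-0.1, -0.6, 0.5]
finger_gap: 85.3
time: 8.32
tool_pos: [487.9, 241.8, 133.5]
tcp_rot: [-62.9, 89.8, 34.6]
ft_force: [-0.1, 0.1, -0.7]
finger_gap: 85.3
t 8.3167 tcp [487.9 241.8 133.5] x [ 0.003  0.002 -1.   ] jaw yaw 97.54 j [ 21.   3. 101.   0.  76. -77.] F [-0.1  0.1 -0.7] gap 85.3
rotvec [-0.0017  0.0025  0.0019]
rotvec [ 4.0000e-03  2.7000e-03 -3.1396e+00]
t 8.3667 tcp [487.5 241.9 133.1] x [ 0.002  0.002 -1.   ] jaw yaw 97.55 j [ 21.   3. 101.   0.  76. -77.] F [-0.6 -0.2  0.2] gap 85.2
[277.72688234 234.51805958]
```

View pics/w10.png

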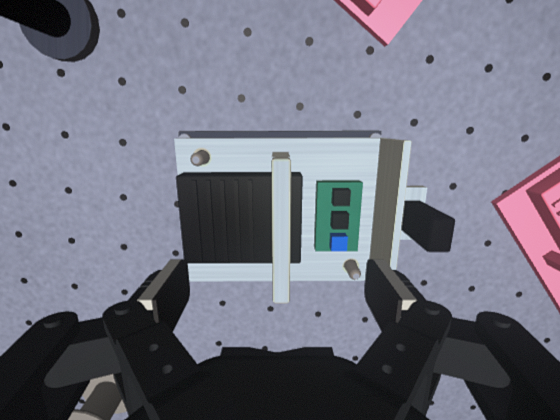

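Run:
```python
from h import *
m=dict(vision.camera_model("wrist")); m["world_to_cam"]=np.load("m10.npy")
fit([("wrist",281.2,157.5,0,-50,88),("wrist",281.5,302.5,0,50,88)],{"wrist":m})
fit([("wrist",281.2,157.5,0,-50,88),("wrist",281.5,302.5,0,50,88),("wrist",196,159,60,-46,56),("wrist",355,273,-60,46,56)],{"wrist":m})
report()
```

```text
pose [486.2 243.9] yaw -82.1 res [[0.5, 0.1], [-0.5, -0.1]]
pose [485.9 243.6] yaw -81.96 res [[0.7, 0.5], [-0.2, 0.1], [0.4, 0.8], [-1.0, -1.4]]
t 8.3667 tcp [487.5 241.9 133.1] x [ 0.002  0.002 -1.   ] jaw yaw 97.55 j [ 21.   3. 101.   0.  76. -77.] F [-0.6 -0.2  0.2] gap 85.2
```

```bash
python3 -m jog '[[[-0.001,0.002,-0.03],[0,0,0.005],1],[[-0.001,0.002,-0.05],[0,0,0.005],1],[[-0.001,0.002,-0.058],[0,0,0.005],1],[[-0.001,0.002,-0.058],[0,0,0.005],1],[[-0.001,0.002,-0.058],[0,0,0.005],1]]'; python3 -m jog '[[[0,0,0],[0,0,0],1],[[0,0,0],[0,0,0],1],[[0,0,0],[0,0,0],1],[[0,0,0],[0,0,0],1]]'
python3 - <<'E'
from h import *
import cv2
report(); jaw_to(97.8); m=vision.camera_model("wrist"); im=vision.snapshot("wrist")
cv2.imwrite("pics/w11.png",im[:,:,::-1])
E
```

```text
time: 8.78
tool_pos: [485.3, 243.7, 73.5]
tcp_rot: [71.9, 89.9, 169.8]
ft_force: [1.9, 0.3, -0.1]
finger_gap: 85.3
time: 9.12
tool_pos: [485.7, 243.8, 73.8]
tcp_rot: [-13.1, 90.0, 84.8]
ft_force: [-0.7, -0.2, 0.1]
finger_gap: 85.5
t 9.1167 tcp [485.7 243.8  73.8] x [ 0.     0.001 -1.   ] jaw yaw 97.86 j [ 21.   7. 104.   0.  69. -77.] F [-0.7 -0.2  0.1] gap 85.5
rotvec [-0.0008  0.0001 -0.0011]
rotvec [-1.0000e-04 -1.3000e-03  3.1405e+00]
```

View pics/w11.png

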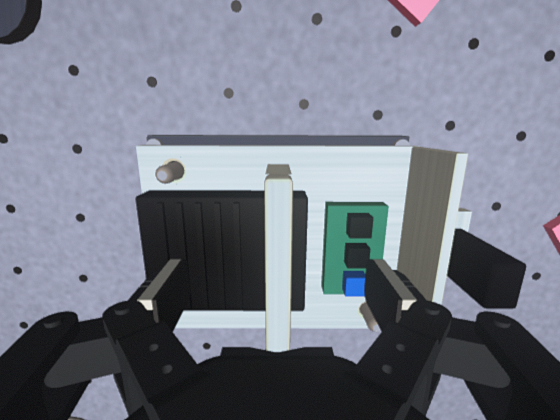

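The bar (column 278) is centred between the pads. I'll go down 2 mm and close.

```bash
python3 -m jog '[[[0,0,-0.002],[0,0,0],0.3],[[0,0,-0.002],[0,0,0],-0.2],[[0,0,-0.002],[0,0,0],-0.6],[[0,0,-0.002],[0,0,0],-0.8],[[0,0,-0.002],[0,0,0],-1]]' 60; python3 -m jog '[[[0,0,0],[0,0,0],-1],[[0,0,0],[0,0,0],-1],[[0,0,0],[0,0,0],-1],[[0,0,0],[0,0,0],-1],[[0,0,0],[0,0,0],-1]]';  python3 - <<'E'
from h import *
report(); print(r.sense()["wrist_torque"])
E
```

```text
time: 9.58
tool_pos: [485.0, 243.6, 70.8]
tcp_rot: [74.5, 89.9, 172.4]
ft_force: [-0.4, 0.7, -0.4]
finger_gap: 25.6
time: 10.0
tool_pos: [485.2, 243.7, 71.0]
tcp_rot: [63.3, 89.9, 161.2]
ft_force: [-0.3, 0.2, 1.7]
finger_gap: 10.8
t 10.0 tcp [485.2 243.7  71. ] x [-0.001  0.    -1.   ] jaw yaw 97.86 j [ 21.   7. 104.   0.  69. -77.] F [-0.3  0.2  1.7] gap 10.8
[ 0.02038217  0.03970071 -0.00024665]
```

```bash
python3 -m jog '[[[0,0,0.004],[0,0,0],-1],[[0,0,0.008],[0,0,0],-1],[[0,0,0.012],[0,0,0],-1]]';  python3 - <<'E'
from h import *
import cv2
report(); print(r.sense()["wrist_torque"])
cv2.imwrite("pics/w12.png",vision.snapshot("wrist")[:,:,::-1])
E
```

```text
time: 10.25
tool_pos: [484.4, 243.5, 82.2]
tcp_rot: [83.5, 89.8, -178.6]
ft_force: [0.9, 1.5, -8.9]
finger_gap: 11.1
t 10.25 tcp [484.4 243.5  82.2] x [-0.003 -0.    -1.   ] jaw yaw 97.86 j [ 21.   6. 103.   0.  70. -77.] F [ 0.9  1.5 -8.9] gap 11.1
[ 0.37938227 -0.3820309   0.02736319]
```

View pics/w12.png

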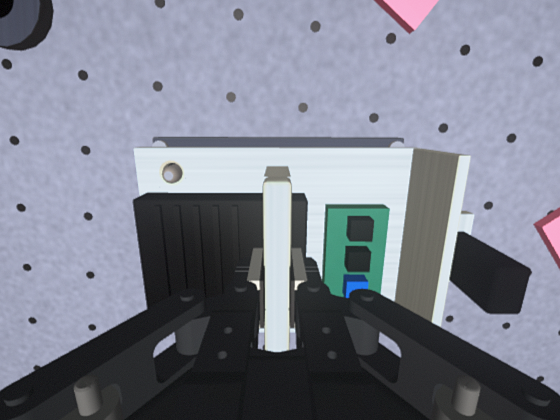

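The carrier is rising with the tool: force about 9 N, no side load, and the dowel at (172,173) has sunk into its hole. Continuing up.

```bash
python3 -m jog '[[[0,0,0.005],[0,0,0],-1],[[0,0,0.01],[0,0,0],-1],[[0,0,0.015],[0,0,0],-1],[[0,0,0.02],[0,0,0],-1],[[0,0,0.025],[0,0,0],-1]]';  python3 -m jog '[[[0,0,0.01],[0,0,0],-1],[[0,0,0.02],[0,0,0],-1],[[0,0,0.03],[0,0,0],-1],[[0,0,0.03],[0,0,0],-1],[[0,0,0.03],[0,0,0],-1]]'
python3 - <<'E'
from h import *
import cv2
report(); print(r.sense()["wrist_torque"])
cv2.imwrite("pics/w13.png",vision.snapshot("wrist")[:,:,::-1])
cv2.imwrite("pics/s13.png",cv2.resize(vision.snapshot("side")[100:240,190:380,::-1],None,fx=4,fy=4))
E
```

```text
time: 10.72
tool_pos: [485.0, 243.4, 108.4]
tcp_rot: [85.0, 89.9, -177.1]
ft_force: [0.6, -0.4, -7.1]
finger_gap: 11.0
time: 11.13
tool_pos: [486.0, 244.0, 139.3]
tcp_rot: [-48.5, 89.9, 49.4]
ft_force: [-1.0, 0.7, -6.9]
finger_gap: 10.9
t 11.1333 tcp [486.  244.  139.3] x [ 0.001  0.001 -1.   ] jaw yaw 97.86 j [ 21.   3. 101.   0.  76. -77.] F [-1.   0.7 -6.9] gap 10.9
[-0.02567467  0.02148159 -0.00702041]
```

View pics/s13.png

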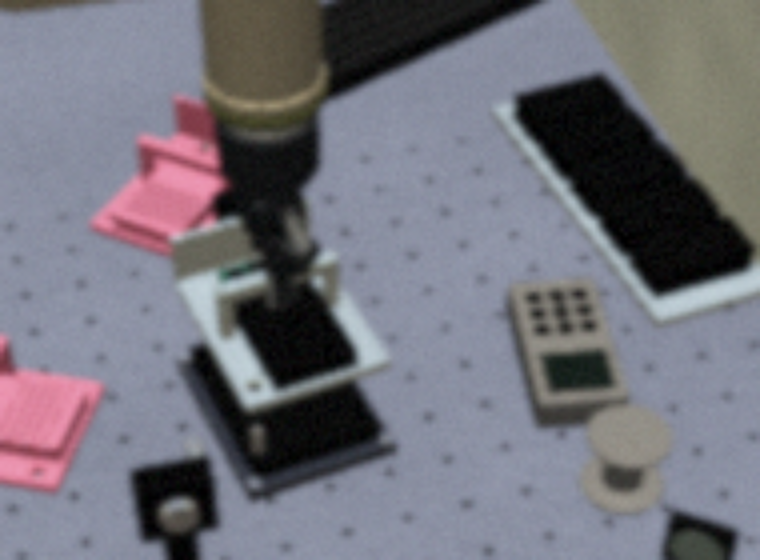

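View pics/w13.png

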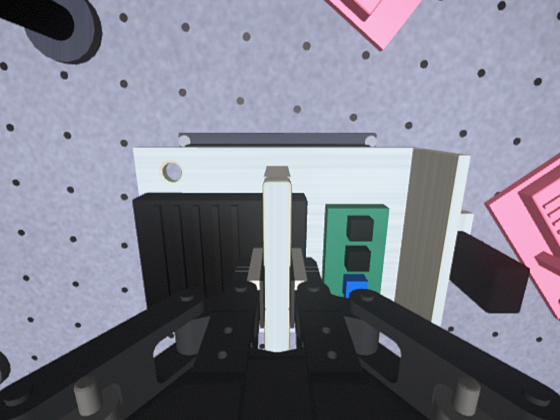

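```bash
python3 -m jog '[[[0.003,-0.015,0],[0,0,-0.02],-1],[[0.008,-0.04,0],[0,0,-0.04],-1],[[0.014,-0.07,0],[0,0,-0.06],-1],[[0.02,-0.1,0],[0,0,-0.08],-1],[[0.026,-0.13,0],[0,0,-0.1],-1]]';  python3 -m jog '[[[0.006,-0.03,0],[0,0,-0.03],-1],[[0.012,-0.06,0],[0,0,-0.06],-1],[[0.018,-0.09,0],[0,0,-0.08],-1],[[0.024,-0.12,0],[0,0,-0.11],-1],[[0.03,-0.15,0],[0,0,-0.14],-1]]'
python3 - <<'E'
from h import *
report(); print(r.sense()["wrist_torque"])
jaw_to(80.2)
E
```

```text
time: 11.65
tool_pos: [510.5, 112.5, 136.9]
tcp_rot: [83.7, 89.8, 175.8]
ft_force: [1.3, 0.3, -6.6]
finger_gap: 10.6
time: 12.07
tool_pos: [540.5, -37.8, 136.9]
tcp_rot: [78.1, 89.8, 162.1]
ft_force: [0.3, 0.3, -6.7]
finger_gap: 11.2
t 12.0667 tcp [540.5 -37.8 136.9] x [-0.003  0.001 -1.   ] jaw yaw 84.03 j [ -9.   3. 101.   0.  76. -93.] F [ 0.3  0.3 -6.7] gap 11.2
[-0.04569795 -0.05222589 -0.01469918]
rotvec [-0.001  -0.0027 -0.0668]
rotvec [ 4.2000e-03 -1.5000e-03  3.0748e+00]
```

```bash
python3 -m jog '[[[0.005,-0.024,-0.01],[0,0,-0.03],-1],[[0.01,-0.045,-0.02],[0,0,-0.05],-1],[[0.014,-0.065,-0.03],[0,0,-0.067],-1],[[0.0145,-0.071,-0.04],[0,0,-0.067],-1],[[0.0145,-0.071,-0.04],[0,0,-0.067],-1]]';  python3 -m jog '[[[0,0,0],[0,0,0],-1],[[0,0,0],[0,0,0],-1],[[0,0,0],[0,0,0],-1],[[0,0,0],[0,0,0],-1]]'
python3 - <<'E'
from h import *
import cv2
report(); print(r.sense()["wrist_torque"])
jaw_to(80.2)
cv2.imwrite("pics/w14.png",vision.snapshot("wrist")[:,:,::-1])
cv2.imwrite("pics/s14.png",vision.snapshot("side")[:,:,::-1])
E
```

```text
time: 12.48
tool_pos: [553.5, -108.5, 94.4]
tcp_rot: [84.7, 89.6, 164.9]
ft_force: [-1.9, 0.6, -8.1]
finger_gap: 10.7
time: 12.82
tool_pos: [556.1, -106.6, 98.7]
tcp_rot: [15.7, 90.0, 96.0]
ft_force: [0.8, 0.1, -7.3]
finger_gap: 11.0
t 12.8167 tcp [ 556.1 -106.6   98.7] x [-0.  0. -1.] jaw yaw 80.34 j [-16.   9.  99.   0.  72. -96.] F [ 0.8  0.1 -7.3] gap 11.0
[0.02953003 0.02839988 0.05304881]
rotvec [-0.0005 -0.0001 -0.0025]
rotvec [ 1.0000e-04 -8.0000e-04  3.1391e+00]
```

View pics/w14.png

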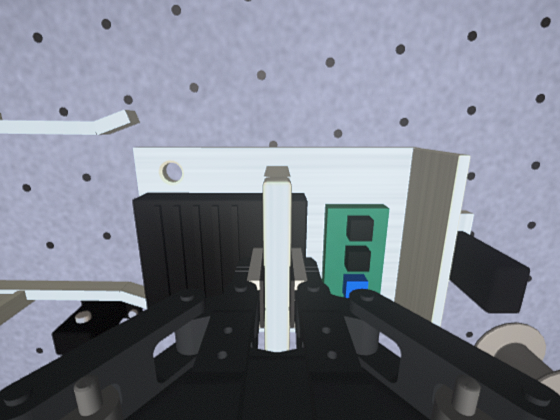

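View pics/s14.png

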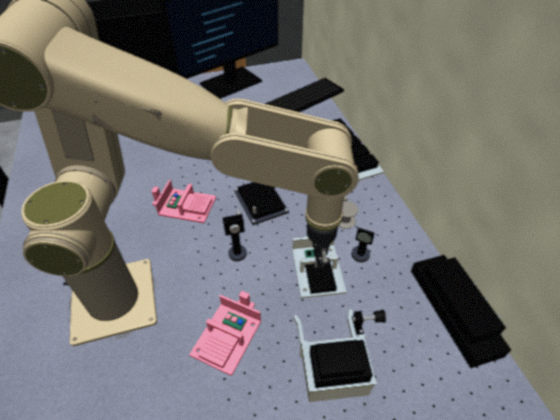

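Run:
```python
from h import *
report()
m=vision.camera_model("wrist")
q=lambda u,v,z:ray("wrist",u,v,z,m)
A,B=q(2,133,16),q(97,134,16); C,D=q(25,283,16),q(122,283,16)
for P,Q in ((A,B),(C,D)): print(P.round(1),Q.round(1),np.degrees(np.arctan2(*(P-Q)[1::-1])).round(2))
print(np.linalg.norm(B-D)); 
a=np.radians(-99.8); print((B+D)[:2]/2+104*np.array([np.cos(a),np.sin(a)]))
# carrier corner lead, y=-60 plate top, underside z u0
z0=98.7-41+8
E1,E2=q(134.5,149,z0),q(412,149,z0); print(E1,E2,np.degrees(np.arctan2(*(E1-E2)[1::-1])))
P=[("wrist",134.5,149,80,-60,z0),("wrist",171,171,60,-46,z0),("wrist",277.5,180,0,-50,z0+50)]
fit(P,{"wrist":m})
```

```text
t 12.9167 tcp [ 556.  -106.8   98.5] x [-0.  0. -1.] jaw yaw 80.33 j [-16.   9.  99.   0.  72. -96.] F [ 0.   0.3 -6.1] gap 10.9
[ 459.9 -287.7   16. ] [ 471.8 -221.8   16. ] -100.26
[ 574.6 -318.6   16. ] [ 587.9 -240.7   16. ] -99.7
117.60287514092562
[ 512.15238145 -333.7757453 ]
[ 486.75149424 -175.22248604   65.7       ] [512.51034347 -24.16252346  65.7       ] -99.6770382611211
pose [ 557.8 -106.4] yaw -99.13 res [[0.9, 0.7], [-0.9, -0.2], [0.0, -0.5]]
```

```bash
python3 -m jog '[[[-0.002,0,-0.012],[0,0,-0.002],-1],[[-0.002,0,-0.025],[0,0,-0.002],-1],[[-0.002,0,-0.038],[0,0,-0.002],-1],[[-0.002,0,-0.046],[0,0,-0.002],-1],[[-0.002,0,-0.05],[0,0,-0.002],-1]]';  python3 -m jog '[[[0,0,0],[0,0,0],-1],[[0,0,0],[0,0,0],-1],[[0,0,-0.002],[0,0,0],-1]]'
python3 - <<'E'
from h import *
report(); print(r.sense()["wrist_torque"])
jaw_to(80.2)
E
```

```text
time: 13.33
tool_pos: [551.5, -106.8, 44.6]
tcp_rot: [80.6, 89.7, 160.7]
ft_force: [-1.0, 0.2, -7.6]
finger_gap: 10.7
time: 13.58
tool_pos: [554.5, -107.7, 46.8]
tcp_rot: [-60.1, 90.0, 20.1]
ft_force: [0.7, 0.2, -6.0]
finger_gap: 10.9
t 13.5833 tcp [ 554.5 -107.7   46.8] x [ 0.001  0.    -1.   ] jaw yaw 80.15 j [-16.  12. 101.   0.  67. -96.] F [ 0.7  0.2 -6. ] gap 10.9
[-0.05144472 -0.03537483  0.03688296]
rotvec [-0.0002  0.0005  0.0009]
rotvec [ 8.0000e-04  3.0000e-04 -3.1407e+00]
```

```bash
python3 -m jog '[[[0,0,-0.0015],[0,0,0],-1],[[0,0,-0.003],[0,0,0],-1],[[0,0,-0.004],[0,0,0],-1],[[0,0,-0.004],[0,0,0],-1]]';  python3 - <<'E'
from h import *
report(); print(r.sense()["wrist_torque"])
E
```

```text
time: 13.92
tool_pos: [553.5, -107.4, 41.8]
tcp_rot: [71.2, 89.9, 151.4]
ft_force: [0.1, 0.4, -7.1]
finger_gap: 11.0
t 13.9167 tcp [ 553.5 -107.4   41.8] x [-0.001  0.001 -1.   ] jaw yaw 80.16 j [-16.  13. 101.   0.  66. -96.] F [ 0.1  0.4 -7.1] gap 11.0
[-0.00759434  0.04261347 -0.03425859]
```

```bash
python3 -m jog '[[[0,0,-0.001],[0,0,0],-1],[[0,0,-0.0015],[0,0,0],-1],[[0,0,-0.0015],[0,0,0],-1]]';  python3 - <<'E'
from h import *
report(); print(r.sense()["wrist_torque"])
E
```

```text
time: 14.17
tool_pos: [553.8, -107.4, 41.0]
tcp_rot: [67.6, 89.9, 147.8]
ft_force: [-4.3, 1.0, 0.5]
finger_gap: 11.0
t 14.1667 tcp [ 553.8 -107.4   41. ] x [-0.001  0.001 -1.   ] jaw yaw 80.16 j [-16.  13. 101.   0.  66. -96.] F [-4.3  1.   0.5] gap 11.0
[ 0.15461065  0.59075355 -0.0489282 ]
```

Touchdown: the weight has come off. Releasing.

```bash
python3 -m jog '[[[0,0,-0.0005],[0,0,0],-0.5],[[0,0,0],[0,0,0],0.2],[[0,0,0],[0,0,0],1],[[0,0,0],[0,0,0],1],[[0,0,0],[0,0,0],1]]'; python3 -m jog '[[[0,0,0],[0,0,0],1],[[0,0,0],[0,0,0],1],[[0,0,0.02],[0,0,0],1],[[0,0,0.05],[0,0,0],1],[[0,0,0.09],[0,0,0],1]]'; python3 -m jog '[[[0.005,0.03,0.03],[0,0,0],1],[[0.01,0.05,0.06],[0,0,0],1],[[0.01,0.05,0.08],[0,0,0],1],[[0.01,0.05,0.08],[0,0,0],1],[[0.01,0.05,0.08],[0,0,0],1]]'
python3 - <<'E'
from h import *
import cv2
report(); m=vision.camera_model("wrist"); im=vision.snapshot("wrist")
np.save("m15.npy",m["world_to_cam"])
cv2.imwrite("pics/w15.png",im[:,:,::-1])
E
```

```text
time: 14.58
tool_pos: [554.0, -107.5, 40.7]
tcp_rot: [52.2, 90.0, 132.4]
ft_force: [-0.5, -0.8, -0.7]
finger_gap: 68.5
time: 15.0
tool_pos: [551.0, -106.6, 127.9]
tcp_rot: [81.4, 89.5, 161.6]
ft_force: [1.1, -0.5, 0.3]
finger_gap: 85.3
time: 15.42
tool_pos: [564.7, -57.3, 212.2]
tcp_rot: [-83.1, 89.9, -2.9]
ft_force: [0.5, -0.1, 0.0]
finger_gap: 85.3
t 15.4167 tcp [564.7 -57.3 212.2] x [ 0.002 -0.    -1.   ] jaw yaw 80.2 j [-11.   3.  93.   0.  84. -91.] F [ 0.5 -0.1  0. ] gap 85.3
```

View pics/w15.png

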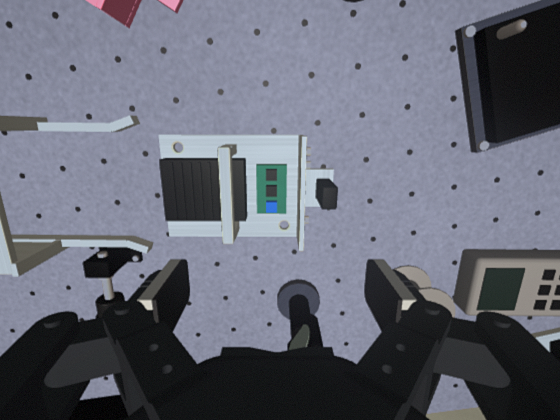

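The carrier lies flat at (235,187), aligned with the bay to its left; post at (327,193), and the lens mount still stands at (298,298). I'll measure it closer.

Run:
```python
import cv2
im=cv2.imread("pics/w15.png")
for n,(x0,y0,w,h,k) in {"a":(140,115,210,150,3.8),"b":(0,100,170,180,3.3)}.items():
    c=cv2.resize(im[y0:y0+h,x0:x0+w],None,fx=k,fy=k,interpolation=cv2.INTER_CUBIC); cv2.imwrite(f"pics/w15{n}.png",c)
```

```text
(no output)
```

View pics/w15a.png

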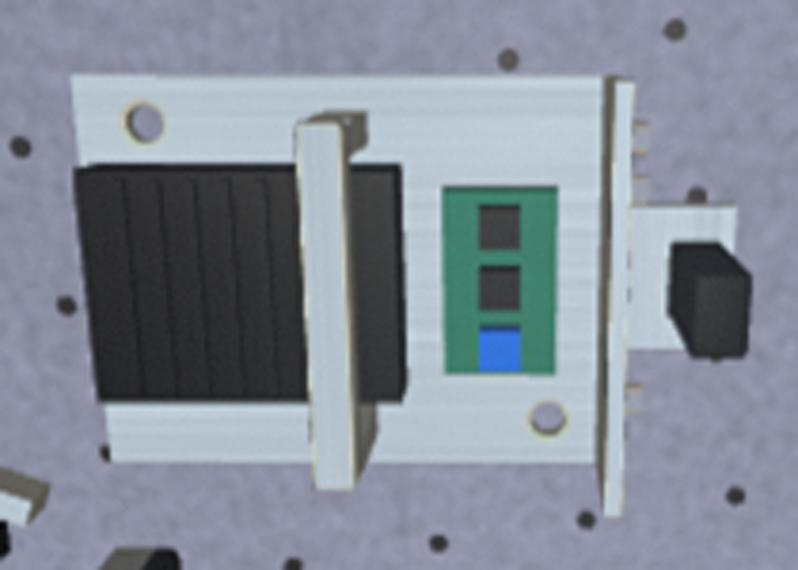

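View pics/w15b.png

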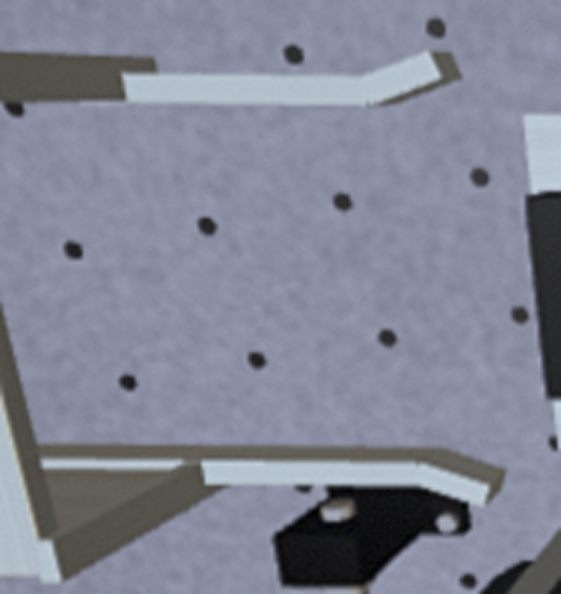

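Run:
```python
from h import *
m=dict(vision.camera_model("wrist")); m["world_to_cam"]=np.load("m15.npy"); M={"wrist":m}
a=lambda u,v:(140+u/3.8,115+v/3.8)
b=lambda u,v:(u/3.3,100+v/3.3)
c=fit([("wrist",*a(71,75),80,-60,8),("wrist",*a(111,462),80,60,8),("wrist",*a(144,123),60,-46,8),("wrist",*a(548,419),-60,46,8),("wrist",*a(324,123),0,-50,58),("wrist",*a(335,489),0,50,58),("wrist",*a(721,316),-104,0,58)],M)
q=lambda uv,z:ray("wrist",*uv,z,m)
A,B,C,D=[q(b(*p),16) for p in ((125,102),(368,104),(205,461),(420,463))]
for P,Q in ((A,B),(C,D)): print(P.round(1),Q.round(1),np.degrees(np.arctan2(*(P-Q)[1::-1])).round(2))
print(np.linalg.norm(B-D))
y=np.radians(-99.8); ex=np.array([np.cos(y),np.sin(y)]); ey=np.array([-ex[1],ex[0]])
for yy in (-99.3,-99.8,-100.3):
  y=np.radians(yy); ex=np.array([np.cos(y),np.sin(y)]); ey=np.array([-ex[1],ex[0]])
  mid=(B+D)[:2]/2; print(yy,"carrier in chassis: x",-104+(c[:2]-mid)@ex,"y",(c[:2]-mid)@ey, "dyaw",np.degrees(c[2])-yy, mid+104*ex)
e=c[:2]-104*np.array([np.cos(c[2]),np.sin(c[2])]); print("post",e)
report()
```

```text
pose [ 556.2 -107.5] yaw -99.94 res [[0.4, -0.1], [0.4, -0.2], [0.1, -0.0], [-0.5, -0.3], [0.7, 1.2], [-1.0, 0.0], [-0.1, -0.6]]
[ 458.1 -299.7   16. ] [ 472.2 -222.    16. ] -100.26
[ 581.5 -320.    16. ] [ 595.5 -243.8   16. ] -100.39
125.21395754169085
-99.3 carrier in chassis: x -231.3535819889866 y 1.8423276256196477 dyaw -0.6363094507950251 [ 517.01474148 -335.52869819]
-99.8 carrier in chassis: x -231.36480989224222 y 0.7309019213568857 dyaw -0.1363094507950251 [ 516.11975096 -335.37812513]
-100.3 carrier in chassis: x -231.3663384721117 y -0.3805794439169571 dyaw 0.3636905492049749 [ 515.2261085  -335.21974763]
post [574.16602416  -5.07380243]
t 15.4667 tcp [563.6 -57.4 210.3] x [-0.001  0.    -1.   ] jaw yaw 80.17 j [-11.   3.  93.   0.  84. -91.] F [-1.   0.6 -0.8] gap 85.2
```

```bash
python3 -m jog '[[[0.0105,0.0525,0],[0,0,-1.574],1],[[0.0105,0.0525,0],[0,0,-1.574],1],[[0.0105,0.0525,-0.02],[0,0,-1.574],1],[[0.0105,0.0525,-0.03],[0,0,-1.574],1],[[0.0105,0.0525,-0.04],[0,0,-1.574],1]]'; python3 -c "
from h import *
report(); jaw_to(-10)"
```

```text
time: 15.88
tool_pos: [572.4, -4.8, 167.0]
tcp_rot: [117.9, 89.7, 162.4]
ft_force: [0.0, 1.3, -0.8]
finger_gap: 85.4
t 15.8833 tcp [572.4  -4.8 167. ] x [-0.005  0.002 -1.   ] jaw yaw 44.54 j [ -6.   6.  94.   0.  80. -50.] F [ 0.   1.3 -0.8] gap 85.4
rotvec [-0.0039 -0.0039 -0.952 ]
rotvec [ 0.0047 -0.0046  2.1896]
```

```bash
python3 -m jog '[[[0,0,0],[0,0,-0.95],1],[[0,0,0],[0,0,-0.95],1],[[0,0,-0.02],[0,0,-0.95],1],[[0,0,-0.04],[0,0,-0.95],1],[[0,0,-0.05],[0,0,-0.95],1]]'; python3 -m jog '[[[0,0,0],[0,0,-0.33],1],[[0,0,0],[0,0,-0.33],1],[[0,0,0],[0,0,-0.33],1],[[0,0,0],[0,0,-0.33],1],[[0,0,0],[0,0,-0.33],1]]';python3 -m jog '[[[0,0,0],[0,0,0],1],[[0,0,0],[0,0,0],1]]'
python3 - <<'E'
from h import *
import cv2
report(); jaw_to(-10); m=vision.camera_model("wrist"); im=vision.snapshot("wrist")
np.save("m16.npy",m["world_to_cam"])
cv2.imwrite("pics/w16.png",im[:,:,::-1]); print(proj("wrist",(574.2,-5.1,58),m))
E
```

```text
time: 16.3
tool_pos: [571.4, -5.2, 115.6]
tcp_rot: [152.6, 89.6, 161.3]
ft_force: [-0.2, -0.2, -0.8]
finger_gap: 85.4
time: 16.72
tool_pos: [572.9, -5.2, 118.6]
tcp_rot: [155.9, 89.8, 146.2]
ft_force: [-0.5, 0.5, 0.0]
finger_gap: 85.1
time: 16.88
tool_pos: [573.7, -5.0, 119.8]
tcp_rot: [107.2, 89.9, 97.5]
ft_force: [0.3, -0.0, -0.9]
finger_gap: 85.2
t 16.8833 tcp [573.7  -5.  119.8] x [-0.     0.001 -1.   ] jaw yaw -9.72 j [-6.  8. 97.  0. 75.  4.] F [ 0.3 -0.  -0.9] gap 85.2
rotvec [-0.0014 -0.0002 -0.0048]
rotvec [ 3.0000e-04 -2.2000e-03  3.1368e+00]
[276.11394751 229.35726354]
```

View pics/w16.png

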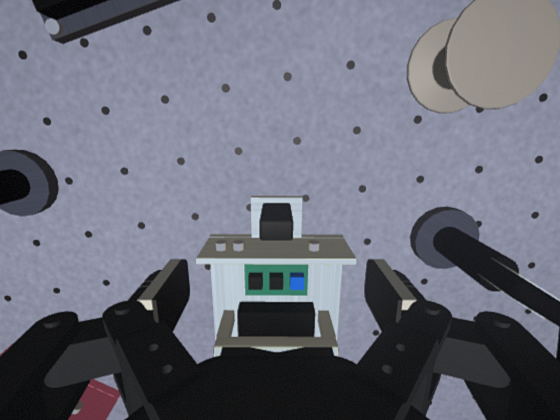

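```bash
python3 -m jog '[[[0.0005,0,-0.03],[0,0,-0.004],1],[[0.0005,0,-0.06],[0,0,-0.004],1],[[0.0005,0,-0.075],[0,0,-0.004],1],[[0.0005,0,-0.085],[0,0,-0.004],1],[[0.0005,0,-0.088],[0,0,-0.004],1]]'; python3 -m jog '[[[0,0,0],[0,0,0],1],[[0,0,0],[0,0,0],1],[[0,0,0],[0,0,0],1],[[0,0,0],[0,0,0],1]]'
python3 - <<'E'
from h import *
import cv2
report(); jaw_to(-10); m=vision.camera_model("wrist"); im=vision.snapshot("wrist")
cv2.imwrite("pics/w17.png",im[:,:,::-1]); print(proj("wrist",(574.2,-5.1,58),m))
E
```

```text
time: 17.35
tool_pos: [573.1, -4.8, 30.2]
tcp_rot: [157.8, 89.8, 147.8]
ft_force: [0.1, 0.5, 0.1]
finger_gap: 85.6
time: 17.68
tool_pos: [575.8, -5.0, 33.9]
tcp_rot: [26.9, 89.8, 16.9]
ft_force: [0.0, 0.3, 0.2]
finger_gap: 85.4
t 17.6833 tcp [575.8  -5.   33.9] x [ 0.003  0.001 -1.   ] jaw yaw -10.05 j [ -6.  15. 100.   0.  65.   4.] F [0.  0.3 0.2] gap 85.4
rotvec [-0.001   0.0033  0.0009]
rotvec [ 5.2000e-03  1.6000e-03 -3.1407e+00]
[270.71594438 297.99365855]
```

View pics/w17.png

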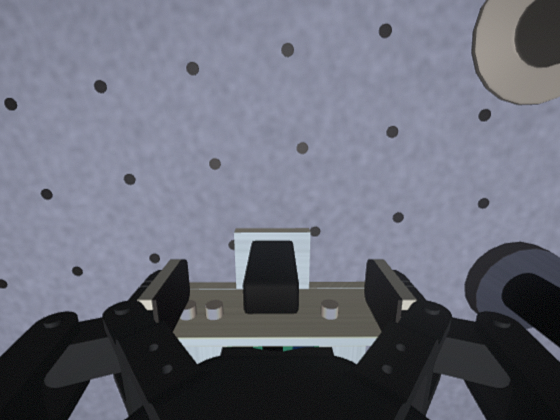

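```bash
python3 -m jog '[[[-0.002,0,-0.003],[0,0,0],1],[[-0.002,0,-0.005],[0,0,0],1],[[-0.002,0,-0.005],[0,0,0],0.3],[[-0.002,0,-0.005],[0,0,0],-0.3],[[-0.002,0,-0.005],[0,0,0],-0.7]]' 50; python3 -m jog '[[[0,0,0],[0,0,0],-1],[[0,0,0],[0,0,0],-1],[[0,0,0],[0,0,0],-1],[[0,0,0],[0,0,0],-1],[[0,0,0],[0,0,0],-1]]'
python3 - <<'E'
from h import *
report(); print(r.sense()["wrist_torque"]);jaw_to(-10)
E
```

```text
time: 18.15
tool_pos: [572.5, -4.9, 27.2]
tcp_rot: [81.4, 89.9, 71.4]
ft_force: [-0.8, -0.2, -0.5]
finger_gap: 51.4
time: 18.57
tool_pos: [572.8, -4.9, 27.5]
tcp_rot: [56.4, 89.9, 46.3]
ft_force: [0.9, -1.1, 0.5]
finger_gap: 23.5
t 18.5667 tcp [572.8  -4.9  27.5] x [ 0.001  0.001 -1.   ] jaw yaw -10.06 j [ -6.  15. 100.   0.  65.   4.] F [ 0.9 -1.1  0.5] gap 23.5
[-0.01084294 -0.03635787  0.03662159]
rotvec [-0.0012  0.0012  0.001 ]
rotvec [ 1.9000e-03  1.9000e-03 -3.1406e+00]
```

```bash
python3 -m jog '[[[-0.0007,-0.004,0],[0,0,0],-1],[[-0.0021,-0.012,0],[0,0,0],-1],[[-0.0038,-0.0215,0],[0,0,0],-1],[[-0.0055,-0.0315,0],[0,0,0],-1],[[-0.0069,-0.0394,0],[0,0,0],-1]]'
python3 - <<'E'
from h import *
report(); print(r.sense()["wrist_torque"]);jaw_to(-10)
E
```

```text
time: 18.98
tool_pos: [565.7, -44.4, 27.5]
tcp_rot: [72.7, 89.9, 62.7]
ft_force: [0.8, 4.5, 2.6]
finger_gap: 23.7
t 18.9833 tcp [565.7 -44.4  27.5] x [ 0.001  0.002 -1.   ] jaw yaw -10.05 j [-10.  14. 101.   0.  65.   0.] F [0.8 4.5 2.6] gap 23.7
[ 0.70307121 -0.09976769 -0.00129942]
rotvec [-0.0021  0.0011  0.0008]
rotvec [ 1.7000e-03  3.3000e-03 -3.1408e+00]
```

Sliding well (about 4.5 N friction). Checking alignment before it enters the rails.

Run:
```python
from h import *
import cv2
im=vision.snapshot("top"); cv2.imwrite("pics/t18.png",cv2.resize(im[120:250,310:520,::-1],None,fx=3.8,fy=3.8,interpolation=cv2.INTER_CUBIC))
im=vision.snapshot("side"); cv2.imwrite("pics/s18.png",cv2.resize(im[220:410,270:400,::-1],None,fx=3.1,fy=3.1,interpolation=cv2.INTER_CUBIC))
```

```text
(no output)
```

View pics/t18.png

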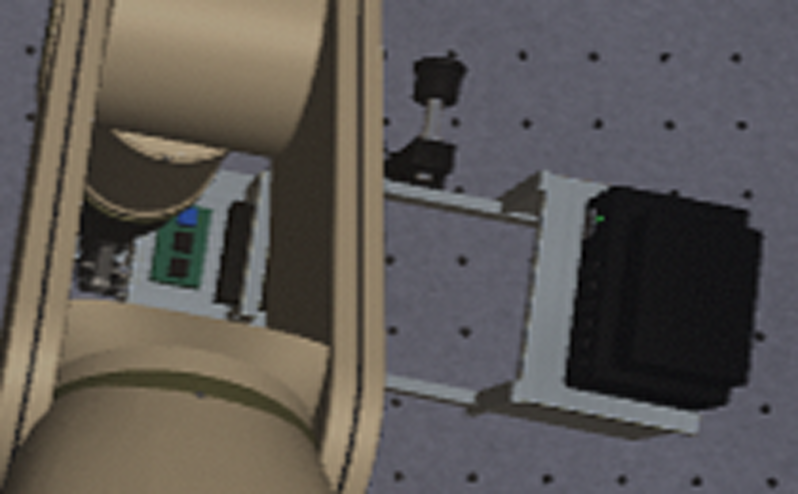

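View pics/s18.png

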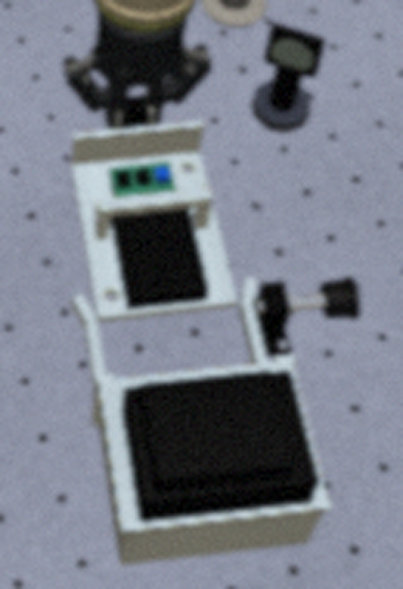

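Nose is centred in the flare. Continue.

```bash
python3 -m jog '[[[-0.0007,-0.004,0],[0,0,0],-1],[[-0.002,-0.0115,0],[0,0,0],-1],[[-0.0035,-0.0195,0],[0,0,0],-1],[[-0.0052,-0.0295,0],[0,0,0],-1],[[-0.0069,-0.0394,0],[0,0,0],-1]]'
python3 - <<'E'
from h import *
report(); print(r.sense()["wrist_torque"]);jaw_to(-10)
E
```

```text
time: 19.5
tool_pos: [559.0, -83.0, 27.5]
tcp_rot: [74.2, 89.8, 64.2]
ft_force: [1.1, 6.4, 3.3]
finger_gap: 23.7
t 19.5 tcp [559.  -83.   27.5] x [ 0.001  0.002 -1.   ] jaw yaw -10.01 j [-14.  14. 101.   0.  65.  -4.] F [1.1 6.4 3.3] gap 23.7
[ 0.80992528 -0.06093398  0.0378944 ]
rotvec [-0.0024  0.0012  0.0002]
rotvec [ 1.8000e-03  3.8000e-03 -3.1413e+00]
```

```bash
python3 -m jog '[[[-0.0021,-0.0118,0],[0,0,0],-1],[[-0.0042,-0.0236,0],[0,0,0],-1],[[-0.0063,-0.0354,0],[0,0,0],-1],[[-0.0083,-0.0473,0],[0,0,0],-1],[[-0.0104,-0.0591,0],[0,0,0],-1]]'
python3 - <<'E'
from h import *
report(); print(r.sense()["wrist_torque"]);jaw_to(-10)
E
```

```text
time: 19.92
tool_pos: [548.6, -142.3, 27.5]
tcp_rot: [75.1, 89.8, 65.1]
ft_force: [1.8, 6.4, 3.5]
finger_gap: 23.4
t 19.9167 tcp [ 548.6 -142.3   27.5] x [ 0.001  0.002 -1.   ] jaw yaw -10.03 j [-20.  14. 101.   0.  65. -10.] F [1.8 6.4 3.5] gap 23.4
[ 0.80055184 -0.02009328  0.02818375]
rotvec [-0.0025  0.0011  0.0005]
rotvec [ 1.8000e-03  3.9000e-03 -3.1411e+00]
```

```bash
python3 -m jog '[[[-0.0021,-0.0118,0],[0,0,0],-1],[[-0.0045,-0.0256,0],[0,0,0],-1],[[-0.0069,-0.0394,0],[0,0,0],-1],[[-0.0097,-0.0551,0],[0,0,0],-1],[[-0.0122,-0.0689,0],[0,0,0],-1]]'
python3 - <<'E'
from h import *
report(); print(r.sense()["wrist_torque"]);jaw_to(-10)
E
```

```text
time: 20.33
tool_pos: [536.4, -211.4, 27.5]
tcp_rot: [76.2, 89.8, 66.2]
ft_force: [1.7, 6.6, 3.8]
finger_gap: 23.3
t 20.3333 tcp [ 536.4 -211.4   27.5] x [ 0.001  0.002 -1.   ] jaw yaw -10.02 j [-27.  15.  99.   0.  65. -17.] F [1.7 6.6 3.8] gap 23.3
[ 0.8709061  -0.18719457  0.02653045]
rotvec [-0.0024  0.0011  0.0004]
rotvec [ 1.7000e-03  3.8000e-03 -3.1412e+00]
```

About 22 mm remain; approach the stop slowly.

```bash
python3 -m jog '[[[-0.0009,-0.005,0],[0,0,0],-1],[[-0.0016,-0.009,0],[0,0,0],-1],[[-0.0022,-0.0125,0],[0,0,0],-1],[[-0.0026,-0.015,0],[0,0,0],-1],[[-0.003,-0.017,0],[0,0,0],-1]]'
python3 - <<'E'
from h import *
report()
E
python3 -m jog '[[[-0.0003,-0.0015,0],[0,0,0],-1],[[-0.0005,-0.003,0],[0,0,0],-1]]'
python3 - <<'E'
from h import *
report()
E
```

```text
time: 20.75
tool_pos: [533.6, -227.6, 27.5]
tcp_rot: [78.4, 89.8, 68.4]
ft_force: [1.3, 6.4, 5.7]
finger_gap: 23.3
t 20.75 tcp [ 533.6 -227.6   27.5] x [ 0.001  0.003 -1.   ] jaw yaw -10.04 j [-28.  16.  99.   0.  65. -18.] F [1.3 6.4 5.7] gap 23.3
time: 20.92
tool_pos: [533.1, -230.4, 27.5]
tcp_rot: [80.2, 89.8, 70.1]
ft_force: [1.6, 7.1, 5.6]
finger_gap: 23.2
t 20.9167 tcp [ 533.1 -230.4   27.5] x [ 0.001  0.003 -1.   ] jaw yaw -10.03 j [-29.  16.  99.   0.  65. -19.] F [1.6 7.1 5.6] gap 23.2
```

```bash
python3 -m jog '[[[-0.0003,-0.0015,0],[0,0,0],-1],[[-0.0005,-0.003,0],[0,0,0],-1]]'
python3 -m jog '[[[-0.0002,-0.001,0],[0,0,0],-1],[[-0.0003,-0.002,0],[0,0,0],-1]]'
python3 - <<'E'
from h import *
report()
E
```

```text
time: 21.08
tool_pos: [532.7, -233.0, 27.5]
tcp_rot: [81.1, 89.8, 71.0]
ft_force: [1.1, 17.6, 7.8]
finger_gap: 23.3
time: 21.25
tool_pos: [532.9, -233.1, 27.5]
tcp_rot: [84.8, 89.6, 74.8]
ft_force: [4.6, 22.5, 7.8]
finger_gap: 23.4
t 21.25 tcp [ 532.9 -233.1   27.5] x [ 0.002  0.006 -1.   ] jaw yaw -10.02 j [-29.  16.  99.   0.  65. -19.] F [ 4.6 22.5  7.8] gap 23.4
```

The stop is met where predicted (force rose to 22 N). Relax a little, then release.

```bash
python3 -m jog '[[[0,0,0],[0,0,0],-1],[[0.0002,0.0015,0],[0,0,0],-1],[[0.0002,0.0015,0],[0,0,0],-0.3],[[0.0002,0.0015,0],[0,0,0],0.3],[[0.0002,0.0015,0],[0,0,0],1]]'
python3 -m jog '[[[0,0,0],[0,0,0],1],[[0,0,0],[0,0,0],1],[[0,0,0],[0,0,0],1],[[0,0,0],[0,0,0],1],[[0,0,0.02],[0,0,0],1]]'
python3 -m jog '[[[0,0,0.03],[0,0,0],1],[[0,0,0.07],[0,0,0],1],[[0,0.01,0.11],[0,0,0],1],[[0,0.01,0.14],[0,0,0],1],[[0,0.01,0.15],[0,0,0],1]]'
python3 - <<'E'
from h import *
import cv2
report(); m=vision.camera_model("wrist"); im=vision.snapshot("wrist")
np.save("m19.npy",m["world_to_cam"])
cv2.imwrite("pics/w19.png",im[:,:,::-1])
im=vision.snapshot("side"); cv2.imwrite("pics/s19.png",cv2.resize(im[220:410,270:400,::-1],None,fx=3.1,fy=3.1,interpolation=cv2.INTER_CUBIC))
E
```

```text
time: 21.67
tool_pos: [531.8, -235.2, 27.0]
tcp_rot: [100.3, 89.9, 90.2]
ft_force: [0.1, 1.0, -0.8]
finger_gap: 53.0
time: 22.08
tool_pos: [529.1, -233.7, 43.3]
tcp_rot: [150.3, 89.6, 140.2]
ft_force: [0.7, -0.1, -0.8]
finger_gap: 85.5
time: 22.5
tool_pos: [534.6, -226.3, 204.2]
tcp_rot: [-8.9, 89.5, -19.0]
ft_force: [1.2, -0.6, 0.2]
finger_gap: 85.3
t 22.5 tcp [ 534.6 -226.3  204.2] x [ 0.009 -0.003 -1.   ] jaw yaw -10.04 j [-28.   5.  92.   0.  83. -18.] F [ 1.2 -0.6  0.2] gap 85.3
```

View pics/w19.png

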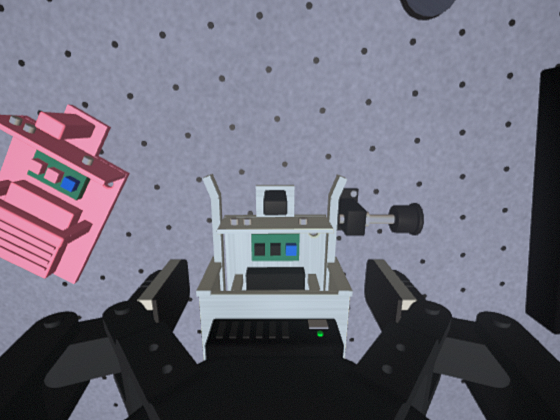

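View pics/s19.png

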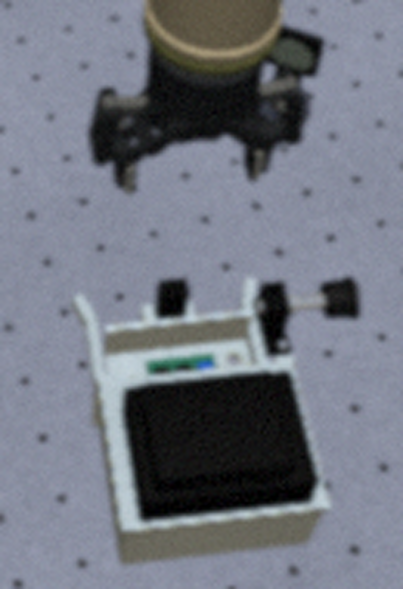

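The carrier is home: the panel sits just inside the bolt line and the knob is still out (410,218). Now I go back to the knob with the former jaw direction.

```bash
python3 -m jog '[[[0.03,-0.012,0],[0,0,0.11],1],[[0.06,-0.024,0],[0,0,0.23],1],[[0.09,-0.036,0],[0,0,0.35],1],[[0.128,-0.047,0],[0,0,0.47],1],[[0.128,-0.047,0],[0,0,0.59],1]]'
python3 -m jog '[[[0,0,0],[0,0,0.12],1],[[0,0,0],[0,0,0.24],1],[[0,0,0],[0,0,0.36],1],[[0,0,0],[0,0,0.48],1],[[0,0,0],[0,0,0.6],1]]'
python3 -c "
from h import *
report(); jaw_to(80.2)"
```

```text
time: 23.02
tool_pos: [662.5, -272.9, 187.9]
tcp_rot: [119.5, 89.5, 143.6]
ft_force: [-0.9, -0.0, -3.7]
finger_gap: 85.2
time: 23.43
tool_pos: [658.9, -271.9, 193.4]
tcp_rot: [90.3, 89.6, 148.7]
ft_force: [-0.8, -0.0, 0.3]
finger_gap: 85.5
t 23.4333 tcp [ 658.9 -271.9  193.4] x [-0.005  0.003 -1.   ] jaw yaw 58.45 j [-27.  27.  67.   0.  87. -85.] F [-0.8 -0.   0.3] gap 85.5
rotvec [-0.0022 -0.0059  0.3796]
rotvec [-0.0082  0.003  -2.762 ]
```

```bash
python3 -m jog '[[[0.002,-0.001,0],[0,0,0.12],1],[[0.002,-0.001,-0.01],[0,0,0.24],1],[[0.002,-0.001,-0.03],[0,0,0.35],1],[[0.002,-0.001,-0.06],[0,0,0.375],1],[[0.002,-0.001,-0.08],[0,0,0.375],1]]'
python3 -m jog '[[[0,0,-0.02],[0,0,0],1],[[0,0,-0.02],[0,0,0],1],[[0,0,-0.02],[0,0,0],1],[[0,0,-0.02],[0,0,0],1],[[0,0,-0.02],[0,0,0],1]]'
python3 - <<'E'
from h import *
import cv2
report(); jaw_to(80.2); m=vision.camera_model("wrist"); im=vision.snapshot("wrist")
cv2.imwrite("pics/w20.png",im[:,:,::-1]); print(proj("wrist",(663.7,-274,40),m))
E
```

```text
time: 23.85
tool_pos: [659.9, -272.4, 111.6]
tcp_rot: [73.8, 89.6, 153.5]
ft_force: [-1.4, 0.4, -0.5]
finger_gap: 85.3
time: 24.27
tool_pos: [663.0, -273.7, 99.0]
tcp_rot: [-103.4, 89.9, -23.8]
ft_force: [0.2, -0.4, 1.0]
finger_gap: 85.2
t 24.2667 tcp [ 663.  -273.7   99. ] x [ 0.001 -0.    -1.   ] jaw yaw 79.61 j [ -27.   31.   72.    0.   77. -106.] F [ 0.2 -0.4  1. ] gap 85.2
rotvec [0.0004 0.0009 0.0104]
rotvec [ 1.5000e-03 -6.0000e-04 -3.1312e+00]
[277.32862495 231.13038314]
```

View pics/w20.png

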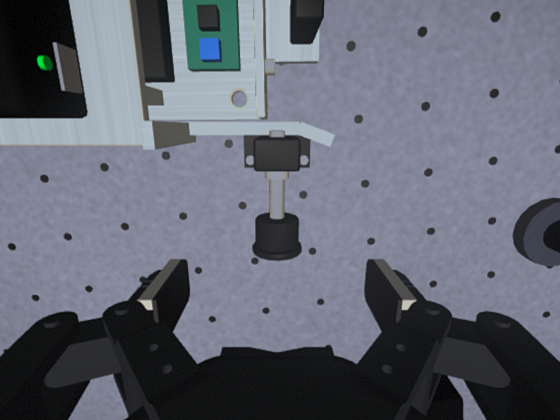

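Knob at (277,235), centred. Descending and gripping.

```bash
python3 -m jog '[[[-0.001,0,-0.03],[0,0,0.009],1],[[-0.001,0,-0.05],[0,0,0.009],1],[[-0.001,0,-0.062],[0,0,0.009],1],[[-0.001,0,-0.066],[0,0,0.009],1],[[-0.001,0,-0.066],[0,0,0.009],1]]'
python3 -m jog '[[[0,0,0],[0,0,0],1],[[0,0,0],[0,0,0],0.4],[[0,0,0],[0,0,0],-0.2],[[0,0,0],[0,0,0],-0.6],[[0,0,0],[0,0,0],-1]]' 45
python3 -m jog '[[[0,0,0],[0,0,0],-1],[[0,0,0],[0,0,0],-1],[[0,0,0],[0,0,0],-1]]'
python3 - <<'E'
from h import *
report(); jaw_to(80.2)
E
```

```text
time: 24.73
tool_pos: [660.6, -273.0, 30.7]
tcp_rot: [72.7, 89.8, 152.8]
ft_force: [0.0, 0.3, 0.0]
finger_gap: 85.3
time: 25.15
tool_pos: [661.6, -273.4, 32.3]
tcp_rot: [47.2, 90.0, 127.3]
ft_force: [-0.4, -0.0, -0.2]
finger_gap: 38.8
time: 25.4
tool_pos: [661.3, -273.6, 32.1]
tcp_rot: [90.2, 90.0, 170.4]
ft_force: [-1.5, -0.1, 4.9]
finger_gap: 28.4
t 25.4 tcp [ 661.3 -273.6   32.1] x [-0.001  0.    -1.   ] jaw yaw 80.12 j [ -27.   34.   74.   -0.   72. -107.] F [-1.5 -0.1  4.9] gap 28.4
rotvec [-0.0001 -0.0006  0.0014]
rotvec [-1.0000e-03  2.0000e-04 -3.1402e+00]
```

```bash
python3 -m jog '[[[-0.006,0.001,0],[0,0,0],-1],[[-0.012,0.002,0],[0,0,0],-1],[[-0.017,0.003,0],[0,0,0],-1],[[-0.0215,0.0037,0],[0,0,0],-1],[[-0.0215,0.0037,0],[0,0,0],-1]]'
python3 -m jog '[[[-0.001,0,0],[0,0,0],-1],[[-0.001,0,0],[0,0,0],-1]]'
python3 - <<'E'
from h import *
import cv2
report(); cv2.imwrite("pics/w21.png",vision.snapshot("wrist")[:,:,::-1])
E
```

```text
time: 25.82
tool_pos: [639.7, -269.6, 32.1]
tcp_rot: [-43.6, 90.0, 36.5]
ft_force: [0.5, -0.4, 6.5]
finger_gap: 28.6
time: 25.98
tool_pos: [639.6, -269.6, 32.2]
tcp_rot: [-76.6, 89.9, 3.5]
ft_force: [3.5, -0.3, 3.8]
finger_gap: 28.5
t 25.9833 tcp [ 639.6 -269.6   32.2] x [ 0.001  0.    -1.   ] jaw yaw 80.13 j [ -27.   31.   78.    0.   70. -107.] F [ 3.5 -0.3  3.8] gap 28.5
```

View pics/w21.png

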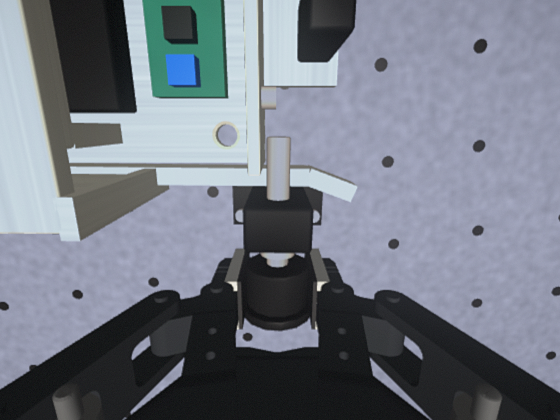

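The bolt (279,140–198) is in, just behind the panel, and the tool returned to its first knob position. Release and withdraw.

```bash
python3 -m jog '[[[0,0,0],[0,0,0],1],[[0,0,0],[0,0,0],1],[[0,0,0],[0,0,0],1],[[0,0,0],[0,0,0],1],[[0,0,0],[0,0,0],1]]'
python3 -m jog '[[[0,0,0.02],[0,0,0],1],[[0,0,0.06],[0,0,0],1],[[0,0,0.1],[0,0,0],1],[[0,0,0.14],[0,0,0],1],[[0,0,0.18],[0,0,0],1]]'
python3 -m jog '[[[-0.02,0.03,0.02],[0,0,0],1],[[-0.04,0.06,0.04],[0,0,0],1],[[-0.06,0.07,0.04],[0,0,0],1],[[-0.06,0.07,0.04],[0,0,0],1],[[-0.06,0.07,0.04],[0,0,0],1]]'
python3 - <<'E'
from h import *
import cv2
report(); m=vision.camera_model("wrist"); im=vision.snapshot("wrist"); np.save("m22.npy",m["world_to_cam"])
cv2.imwrite("pics/w22.png",cv2.resize(im[0:270,0:380,::-1],None,fx=2.1,fy=2.1,interpolation=cv2.INTER_CUBIC))
cv2.imwrite("pics/s22.png",vision.snapshot("side")[:,:,::-1])
E
```

```text
time: 26.45
tool_pos: [637.9, -269.3, 30.6]
tcp_rot: [74.6, 89.8, 154.7]
ft_force: [-0.4, 0.1, -0.1]
finger_gap: 84.8
time: 26.87
tool_pos: [638.0, -269.3, 212.9]
tcp_rot: [72.9, 89.9, 153.1]
ft_force: [0.9, -1.1, 0.0]
finger_gap: 85.1
time: 27.28
tool_pos: [578.1, -199.0, 251.8]
tcp_rot: [81.2, 90.0, 161.4]
ft_force: [0.7, -0.1, 0.7]
finger_gap: 85.5
t 27.2833 tcp [ 578.1 -199.   251.8] x [-0.001  0.    -1.   ] jaw yaw 80.17 j [ -24.    9.   82.   -0.   89. -104.] F [ 0.7 -0.1  0.7] gap 85.5
```

View pics/w22.png

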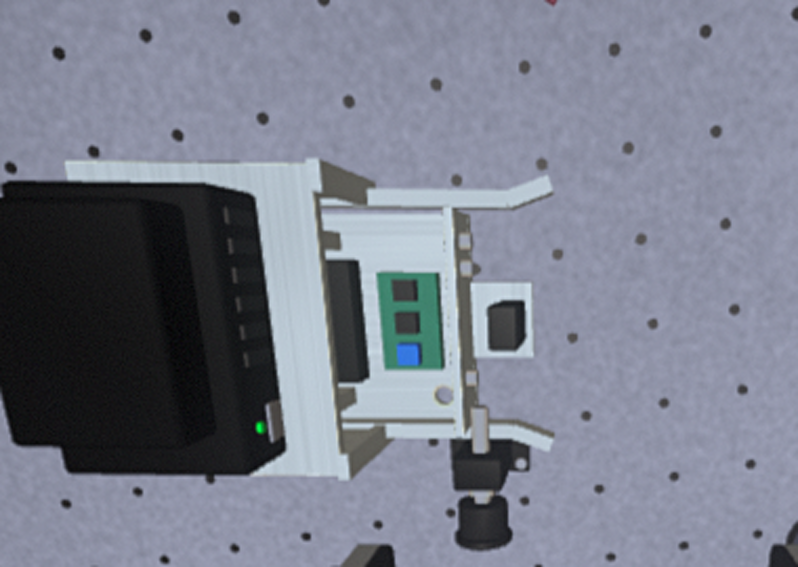

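View pics/s22.png

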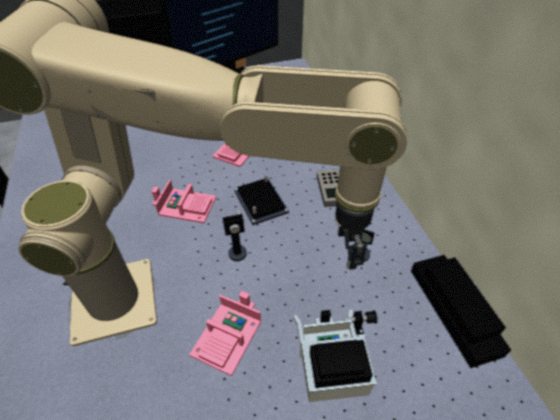

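Run:
```python
from h import *
m=dict(vision.camera_model("wrist")); m["world_to_cam"]=np.load("m22.npy")
q=lambda u,v,z:ray("wrist",u/2.1,v/2.1,z,m)[:2]
B,D=q(511,207,16),q(503,424,16); mid=(B+D)/2; print(np.linalg.norm(B-D),mid)
y=np.radians(-100); ex=np.array([np.cos(y),np.sin(y)]); ey=np.array([-ex[1],ex[0]])
O=np.array([515.6,-335.3]) # from earlier clear view
for n,p in [("hole (-60,46)",q(444,395,8)),("bolt tip (-88,46)",q(480,407,43)),("panel top end(-77.5,-60)",q(451,209,52))]: print(n,(p-O)@ex,(p-O)@ey)
```

```text
124.95627975764323 [ 533.1344079  -235.74166166]
hole (-60,46) -60.0392808411772 45.97541078729465
bolt tip (-88,46) -87.71422518896428 45.70594133738654
panel top end(-77.5,-60) -78.83341927379054 -58.23351584904582
```

Everything agrees within about 2 mm, so I'm handing in.

```bash
python3 -c "
from bench import order
print(order.hand_in())"
```

```text
the job is handed in; nothing more can be done
None
```

The carrier is home in the bay with the bolt locked behind its front panel, and I handed the job in at about 27 s; the hand-in reports no verdict. In order:

1. I drew the knob out 22 mm to its detent.
2. I lifted the carrier level off the dowels by its cross handle.
3. I set it down on the bench about 230 mm out from the fully-home position and let go.
4. I re-gripped the tail post and slid the carrier in until the stop met it. Contact force was about 22 N, at the position I had predicted.
5. I pushed the knob back in, opened the gripper and drew the arm clear.

**Last checks (wrist camera, chassis axes):**

| Point | Measured (mm) | Nominal (mm) |
|---|---|---|
| Carrier hole | (-60.0, 46.0) | (-60, 46) |
| Bolt tip | (-87.7, 45.7) | (-88, 46) |
| Panel top end | (-78.8, -58.2) | (-77.5, -60) |

- **Bystanders:** the final side view shows the mirror mount standing and the lens mount and meter partly behind the gripper. The reel was hidden there and last seen earlier, from the wrist camera. I did not re-measure any of the four positions, but the arm kept well clear of them.
- **Disagreement:** the top and wrist cameras differed by about 4–5 mm in world y throughout. I relied on the wrist view for the grasps, and the forces and finger openings agreed with it.

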